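# Test the battery packs and put them out

### The arm

A 6-joint arm with a two-finger parallel gripper is mounted at the origin on the work surface. World frame = base frame: x ahead of the robot, y to its left, z up, the work surface at z = 0. Lengths are in m, angles in degrees, forces in N, time in s.
With the tool pointing down it reaches from about 0.275 to 0.75 m from the base axis. Payload 10.2 kg.
Tool frame: the origin (TCP) lies at the very end of the fingers, on their centre line; the grasp point (between the pads) lies 19 mm behind it; z points along the fingers, x is the direction in which the jaws open and shut, and the axes are right-handed (so a half turn about z gives the same grasp; the last joint's range is limited). The gripper opens to 88 mm and grips with 3 to 60 N. Pads are 18 mm wide; open, the fingers measure 123 mm over their backs; the gripper's body (75 mm by 187 mm) begins 45 mm behind the grasp point.
Start: joints at [-76.054, 17.928, 85.812, -0, 76.261, -12.8], TCP at [0.236, -0.469, 0.239] pointing down, gripper open.
Joint ranges: [-168.41, 168.41], [-55.51, 124.54], [10.69, 146.95], [-70.63, 250.63], [1, 178], [-165.06, 165.06]. Speed limits (degrees/s): [136.94, 136.94, 172.46, 180, 180, 180].

### API

Orientations are given as [roll, pitch, yaw] about the fixed x, y, z axes, in that order (R = Rz(yaw) Ry(pitch) Rx(roll)).
In Python, from cell import manip, viewer, close_job gives the robot as it stands. The module is installed in compiled form; this text tells all that it offers.
- The arm moves only by the shell command python3 -m crank 'ROWS' [OPENING] [FORCE]. ROWS is JSON, a list of rows, each a list of 4 numbers: the shift along the tool's x, y, z in cm, then the turn about the tool's z in degrees. In form: [[tx, ty, tz, yaw], ...]. A call has exactly 8 rows; each row is the pose to reach, as a shift and turn from the pose commanded when the call began, along the tool's axes at that moment; what a row does not reach only later rows make up. A row lasts 1/10 s, in which the tool goes at most 50 mm and 8.59 degrees, less where a joint would pass 70% of its speed; a pose out of reach is approached as far as the arm can. A call with a gripper value outside its range is refused whole. OPENING is the finger opening in cm, from 0 to 8.81, set as the call begins (- or left out, the last holds). The fingers move at their own pace and stop on an object; FORCE is the grip in N (left out, the last holds). Time passes only in rows, so rows that repeat a pose let the fingers close, or fill a call up. It gives the time, the measured TCP pose, the force and the opening at its end, in the units of the state.
- manip.sense(): the state, without advancing time (a new reading comes with each control period).
- viewer.grab_frame(name): name is "side" or "top"; returns (picture, depth): 480x640x3 uint8, red, green, blue; 480x640 float32, m along the optical axis (not along the pixel's ray), 0 where there is no reading.
- viewer.get_calibration(name): a dict with "K" (3x3 intrinsics, pixels), "view" (4x4, takes a point from world to camera coordinates). Camera axes: x right, y up, looking along -z (the intrinsics and any distortion apply to the point x, -y, -z); pixel columns grow to the right and rows downward; lengths in m; the calibration is good to about 2 mm. A picture is of the moment at which its call begins. get_calibration takes no time and is no camera call.
- close_job(): hands the job in, once; it reports no verdict.
The state is a dict: "t": time; "q": joint angles; "qvel": joint speeds; "joint_torque": joint torques, N m; "ee_pos": TCP position; "tcp_rot": TCP orientation; "contact_force": force on the tool from outside, world axes, zero at the start; "wrist_torque": the same for the moment, N m; "width": finger opening in m.
Only numpy, scipy, OpenCV 4.12 (cv2) and the standard library are available. Lean on these libraries where they do the work, as an engineer would, in place of code of your own. Each camera call takes 0.05 s, during which the arm holds its last target.

### The job

Check the waiting battery packs: with the tester's pull switch pushed in, slide every pack nose first into a bay of its own until it is fully home. When all are in, pull the switch knob out to its detent, leave it out for ten seconds, and push it fully back in before touching the packs; then move all the packs to the black outgoing tray, laid flat, label up, none on top of another. Leave the other things on the bench where they are.

Things in the scene. Friction and masses are not known exactly. Their poses are not given: they have to be found in the camera images.
- pack1: Battery pack: grey flat slab 140 mm long, 50 wide, 28 thick, about 0.17 kg; dark ribs at its plain rear end, blank label on top, black stepped nose (12 mm long, 40 wide, 20 high) with brass contacts at the front end. Starts flat on the bench, label up. Two or three packs are present; an absent one reads None. Origin: centre of its underside; x along its length to the nose, z up.
- pack1_mid (a point): Centre of pack1, half-way up (14 mm above its underside), axes as the body.
- pack1_nose (a point): Middle of the front face of the nose of pack1, 70 mm ahead of its centre along its x.
- pack2: Another pack like pack1. Origin: centre of its underside; x along its length to the nose, z up.
- pack2_mid (a point): Centre of pack2, half-way up (14 mm above its underside), axes as the body.
- pack2_nose (a point): Middle of the front face of the nose of pack2, 70 mm ahead of its centre along its x.
- pack3: Another pack like pack1. Origin: centre of its underside; x along its length to the nose, z up.
- pack3_mid (a point): Centre of pack3, half-way up (14 mm above its underside), axes as the body.
- pack3_nose (a point): Middle of the front face of the nose of pack3, 70 mm ahead of its centre along its x.
- tester: Pack tester: cream console fixed to the bench, 290 mm wide, 270 deep, 92 high. Three bays side by side open to its front (towards the robot) under a flat roof 48 mm above the bench; behind the roof a grey panel slopes up and back at 20 degrees. Origin: on the bench, in the plane of the bay mouths, mid-width; x points level into the bays, y to the left, z up.
- bay1_end (a point): The same point of the rightmost (-y) bay of the tester, 90 mm from the middle one; the bays are alike.
- bay2_end (a point): Centre of the end wall of the middle bay: where the middle of a pack's nose face is when the pack is fully home (touching the end wall, 60 mm of it standing out of the mouth; it rests there by itself). Bay: level slot 54 mm wide, 32 high, 80 deep, floor 10 mm above the bench, side walls rounded 6 mm at the mouth. Point is 14 mm above the bay floor, 80 mm in from the mouth. Axes as the tester's.
- bay3_end (a point): The same point of the leftmost (+y) bay of the tester, 90 mm from the middle one; the bays are alike.
- knob (a joint): Master pull switch of the tester: 0 m = pushed in (off), 0.020 m = pulled out to its detent (on). It moves square to the sloping panel, along the z of point knob_head: up and towards the tester's front. A sprung detent makes a ridge at mid travel, so it snaps to and stays at either end; about 6 N moves it either way.
- knob_head (a point): Centre of the switch's round black head, on the right half of the sloping panel: 41 mm across, 18 mm thick, on a 14 mm stem; when in, its underside is 14 mm and its top 32 mm off the panel. The point moves with the knob; z points out of the panel along the pull (20 degrees off vertical, leaning to the tester's -x), y to the tester's left.
- tray: Outgoing tray: shallow black open tray, 290 x 190 mm outside, 16 mm high, walls and floor 5 mm thick, fixed to the bench. Origin: centre of its underside; x along its 290 mm side.
- tray_in (a point): Centre of the tray's inner floor (5 mm above the bench), axes as the tray; inside 280 (x) by 180 (y) mm.
- meter: Bystander, loose: handheld test meter, dark, 150 x 75 x 40 mm, lying face up. Origin at the centre of its underside as it lies.
- tape: Bystander, loose: roll of yellow tape, 96 mm across, 24 mm high, lying flat. Origin at the centre of its underside as it lies.
- driver: Bystander, loose: screwdriver with black handle, 190 mm long, lying down. Origin at the centre of its underside (of the whole tool).
- partsbin: Bystander, loose: small open grey parts bin, 130 x 100 x 55 mm. Origin at the centre of its underside as it lies.
- flux: Bystander, loose: white squat bottle with black cap, 52 mm across, 120 mm tall. Origin at the centre of its underside as it lies.

How it is judged:
By the outcome, as a careful person would: the job done as asked, in the order asked, and still so for the second after the job is handed in, with the robot touching nothing.
Of pack1, pack2, pack3 only 2 to 3 are there at a start; the rules pass over those that are not, and their reading is None.
At some moment in a run one of pack1, pack2, pack3 may be knocked a few centimetres aside while the robot is not near it.
Once in a run the grip may slacken for a moment while it holds something.
It also fails if it takes over 210 s, if anything falls off the work surface, if the arm or the gripper's body presses on something with over 40 N, if the wrist force passes 120 N, or if a joint passes its speed limit or range.

## Working session

There is one attempt and no reset: what is moved stays moved. The work goes in short steps, Python scripts to look and compute and a shell command to move; the robot and the scene stay as the last step left them, time stands still between calls to the robot, and variables do not carry over. Pictures are saved under pics/ and viewed, and the job is handed in when it is done.

```bash
mkdir -p pics; ls; python3 - <<'E'
from cell import manip, viewer
import cv2,numpy as np
s=manip.sense();print({k:np.round(v,3).tolist() for k,v in s.items()})
for n in("top","side"):
    p,d=viewer.grab_frame(n);cv2.imwrite(f"pics/{n}0.png",p[:,:,::-1]);np.save(f"pics/{n}0.npy",d)
    c=viewer.get_calibration(n);print(n,c)
E
```

```text
pics
{'t': 0.0, 'q': [-76.054, 17.958, 85.854, 0.0, 76.259, -12.799], 'qvel': [-0.03, 0.089, 0.081, 0.074, 0.046, 0.063], 'joint_torque': [0.001, -40.221, -25.227, 0.07, 0.035, -0.0], 'ee_pos': [0.236, -0.469, 0.238], 'tcp_rot': [-179.984, 0.069, -63.255], 'contact_force': [0.387, 0.239, -0.916], 'wrist_torque': [0.035, -0.016, 0.009], 'width': 0.088}
top {'K': array([[447.51693019,   0.        , 316.36917154],
       [  0.        , 447.51693019, 239.65485945],
       [  0.        ,   0.        ,   1.        ]]), 'view': array([[ 0.01648806, -0.99984549, -0.00609487, -0.03119975],
       [ 0.98120811,  0.01500808,  0.19236787, -0.55178714],
       [-0.19224667, -0.00915211,  0.98130396, -1.28965425],
       [ 0.        ,  0.        ,  0.        ,  1.        ]])}
side {'K': array([[523.37272819,   0.        , 325.16186105],
       [  0.        , 523.37272819, 237.93363497],
       [  0.        ,   0.        ,   1.        ]]), 'view': array([[-0.75443924, -0.65635339, -0.00465371,  0.36703905],
       [ 0.47935484, -0.55580554,  0.67919006, -0.31022911],
       [-0.44837526,  0.51017685,  0.73394768, -1.16084654],
       [ 0.        ,  0.        ,  0.        ,  1.        ]])}
```

View pics/top0.png

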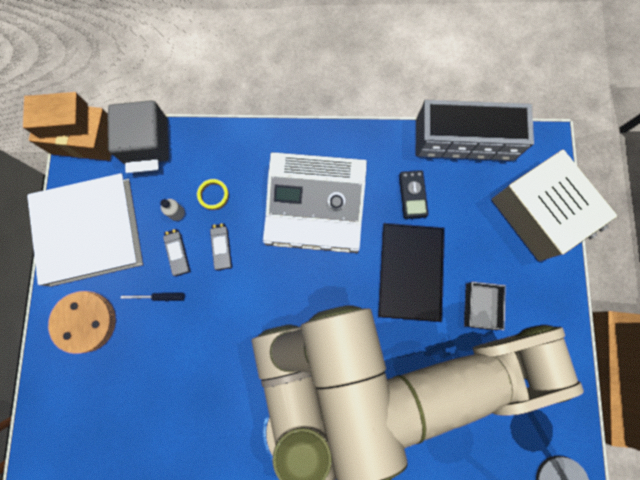

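View pics/side0.png

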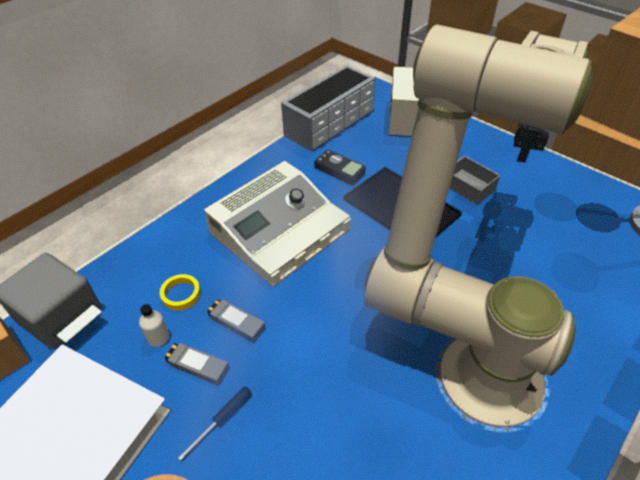

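```bash
cat > h.py <<'E'
from cell import manip, viewer
import cv2,numpy as np
from scipy.spatial.transform import Rotation as Ro
def ray(n,u,v):
    c=viewer.get_calibration(n);K=c["K"];V=c["view"]
    d=np.array([(u-K[0,2])/K[0,0],-(v-K[1,2])/K[1,1],-1.]);R=V[:3,:3]
    return -R.T@V[:3,3],R.T@d
def onz(n,u,v,z):
    o,d=ray(n,u,v);return o+d*(z-o[2])/d[2]
def proj(n,p):
    c=viewer.get_calibration(n);K=c["K"];V=c["view"]
    q=V[:3,:3]@np.asarray(p,float)+V[:3,3]
    return np.array([K[0,0]*q[0]/-q[2]+K[0,2],K[1,1]*q[1]/q[2]+K[1,2]])
def tri(u1,u2):
    o1,d1=ray("top",*u1);o2,d2=ray("side",*u2)
    A=np.c_[d1,-d2];t=np.linalg.lstsq(A,o2-o1,rcond=None)[0]
    a=o1+d1*t[0];b=o2+d2*t[1];return (a+b)/2,np.linalg.norm(a-b)
def snap(tag,names=("top","side")):
    o={}
    for n in names:
        p,d=viewer.grab_frame(n);cv2.imwrite(f"pics/{n}{tag}.png",p[:,:,::-1]);np.save(f"pics/{n}{tag}.npy",d);o[n]=(p,d)
    return o
def crop(src,dst,u0,v0,w,h,k):
    im=cv2.imread(f"pics/{src}.png")[v0:v0+h,u0:u0+w]
    im=cv2.resize(im,None,fx=k,fy=k,interpolation=cv2.INTER_CUBIC);cv2.imwrite(f"pics/{dst}.png",im)
def st():
    s=manip.sense();print(round(s["t"],2),np.round(s["ee_pos"],4),np.round(s["tcp_rot"],2),np.round(s["contact_force"],1),round(s["width"],4));return s
def togo(p,rpy=None):
    "shift in tool axes cm from measured pose"
    s=manip.sense();R=Ro.from_euler("xyz",s["tcp_rot"],degrees=True)
    return np.round(R.inv().apply(np.asarray(p)-s["ee_pos"])*100,2)
E
python3 - <<'E'
from h import *
crop("top0","a1",150,160,100,130,6) if 0 else crop("top0","a1",150,215,100,70,8)
crop("top0","a2",255,145,130,115,5)
crop("top0","a3",370,160,150,170,4)
crop("side0","a4",200,155,170,130,4)
E
```

```text
(no output)
```

View pics/a1.png

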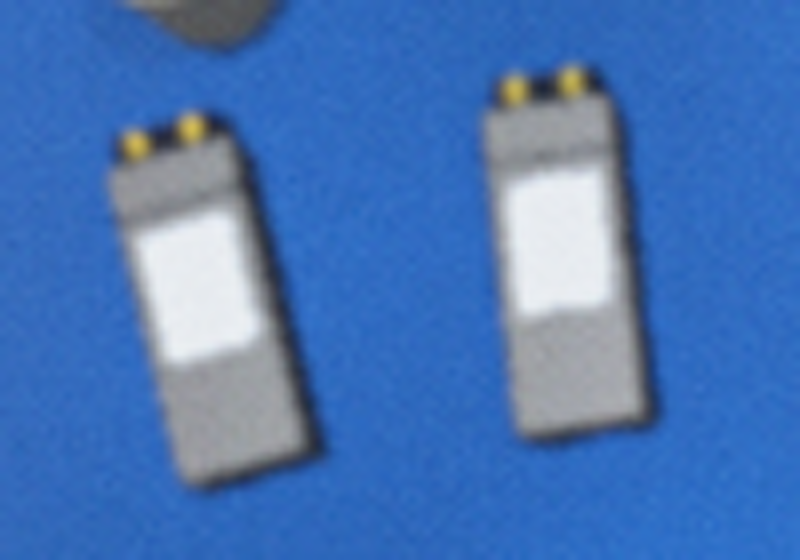

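View pics/a2.png

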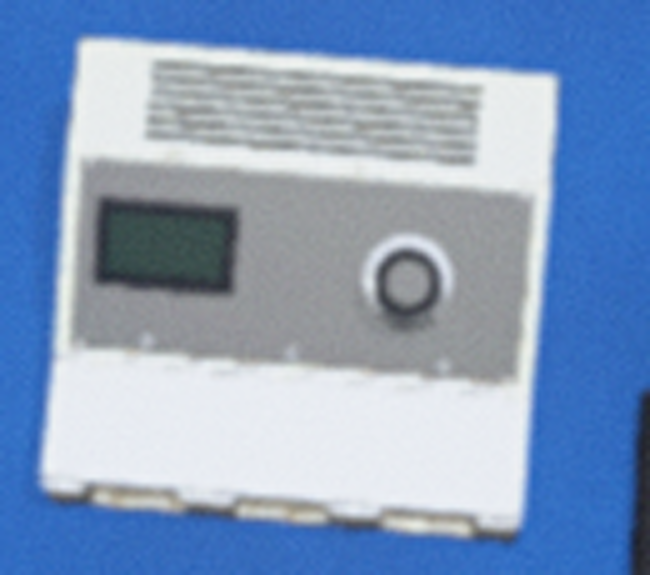

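View pics/a3.png

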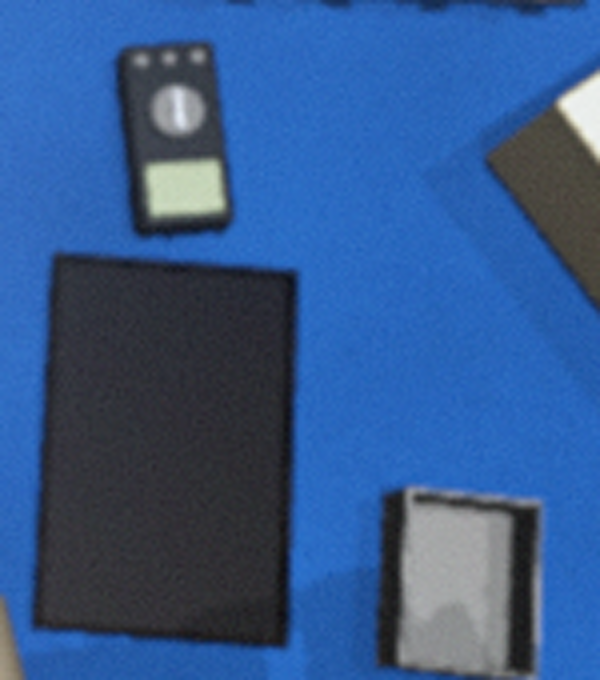

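View pics/a4.png

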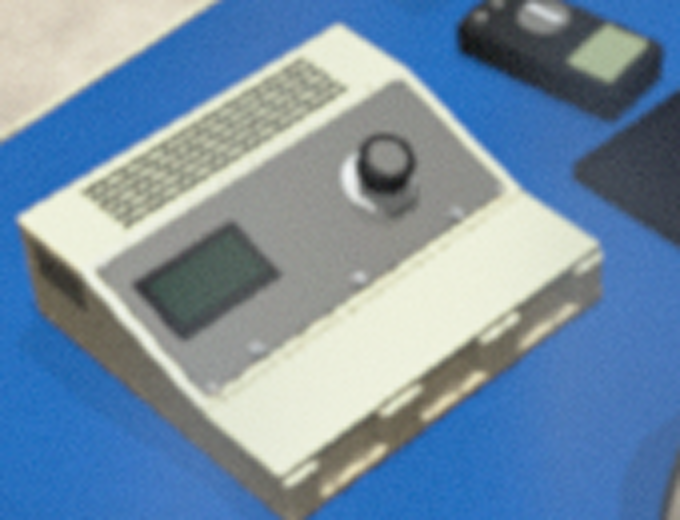

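```bash
cat >> h.py <<'E'
def full(c,u0,v0,k): return ((c[0]+.5)/k-.5+u0,(c[1]+.5)/k-.5+v0)
E
python3 - <<'E'
from h import *
for n in("top","side"): print(n,ray(n,0,0)[0].round(3))
for P in ([(110,175),(237,140),(183,478),(308,445)],[(485,115),(610,97),(517,432),(645,415)]):
    W=np.array([onz("top",*full(c,150,215,8),.028) for c in P]);print(W.round(4))
    f=(W[0]+W[1])/2;r=(W[2]+W[3])/2;print("len",np.linalg.norm(f-r),np.linalg.norm(W[0]-W[1]),np.linalg.norm(W[2]-W[3]),"c",((f+r)/2+6e-3*(f-r)/np.linalg.norm(f-r)).round(4),"yaw",np.degrees(np.arctan2(*(f-r)[[1,0]])))
T=np.array([onz("top",*full(c,255,145,5),z) for c,z in (((42,490),.048),((520,527),.048),((80,38),.092),((557,73),.092))]);print("tester",T.round(4))
m=(T[0]+T[1])/2;print(m,np.linalg.norm(T[0]-T[1]),"yaw",np.degrees(np.arctan2(*(T[0]-T[1])[[1,0]]))-90,np.degrees(np.arctan2(*((T[2]+T[3])/2-m)[[1,0]])))
print("knob",tri(full((408,282),255,145,5),full((388,158),200,155,4)))
K=np.array([onz("top",*full(c,370,160,4),.016) for c in ((52,255),(298,270),(33,628),(287,645))]);print("tray",K.round(4),K.mean(0), np.linalg.norm(K[0]-K[1]),np.linalg.norm(K[0]-K[2]))
E
```

```text
top [ 0.294 -0.035  1.371]
side [-0.095  0.661  1.064]
[[0.5601 0.4478 0.028 ]
 [0.5745 0.4001 0.028 ]
 [0.4439 0.4106 0.028 ]
 [0.4572 0.3643 0.028 ]]
len 0.122329475899159 0.04992961778496454 0.0482172308104444 c [0.5147 0.4075 0.028 ] yaw 17.366010312856822
[[0.5858 0.3052 0.028 ]
 [0.5936 0.2574 0.028 ]
 [0.4634 0.2854 0.028 ]
 [0.4706 0.2373 0.028 ]]
len 0.12435246690382433 0.04839722218619028 0.04865030958933488 c [0.5343 0.2723 0.028 ] yaw 9.220730313480418
tester [[ 0.5418  0.1382  0.048 ]
 [ 0.5236 -0.1495  0.048 ]
 [ 0.8127  0.1204  0.092 ]
 [ 0.7943 -0.1685  0.092 ]]
[ 0.53270359 -0.00564585  0.048     ] 0.288297632486672 yaw -3.6137341940187326 -3.882991688303507
knob (array([ 0.65876102, -0.07961367,  0.1021416 ]), np.float64(0.0013330748039574922))
tray [[ 0.6142 -0.227   0.016 ]
 [ 0.6052 -0.4172  0.016 ]
 [ 0.3284 -0.2094  0.016 ]
 [ 0.319  -0.3981  0.016 ]] [ 0.46669142 -0.31291697  0.016     ] 0.19041522460314636 0.28637957305328665
```

```bash
python3 -m crank '[[-3.4,-3.5,0,2],[-6.8,-7.0,0,4],[-10.2,-10.5,0,6],[-13.6,-14,0,8],[-17,-17.5,0,10],[-20.4,-21,0,12],[-23.8,-24.5,0,14],[-27,-28,0,17.5]]' 8.0 30
python3 - <<'E'
from h import *
s=st();snap("1")
E
```

```text
t: 0.9
ee_pos: [0.3648, -0.0997, 0.2387]
tcp_rot: [-180.0, -0.0, -80.9]
contact_force: [0.1, -0.1, 0.5]
width: 0.0799
0.9 [ 0.3648 -0.0997  0.2387] [-1.7999e+02 -1.0000e-02 -8.0880e+01] [ 0.1 -0.1  0.5] 0.0799
```

View pics/top1.png

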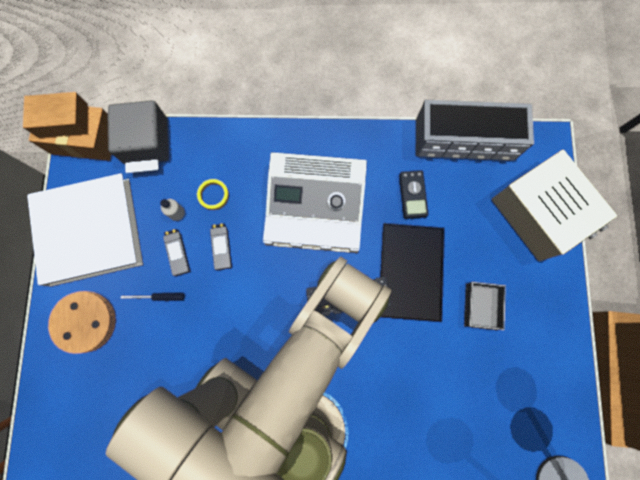

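View pics/side1.png

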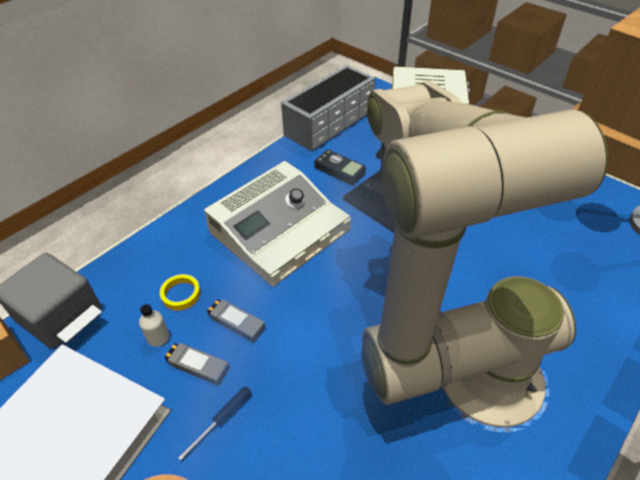

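```bash
python3 - <<'E'
from h import *
crop("side1","b1",155,290,120,100,6)
E
```

```text
(no output)
```

View pics/b1.png

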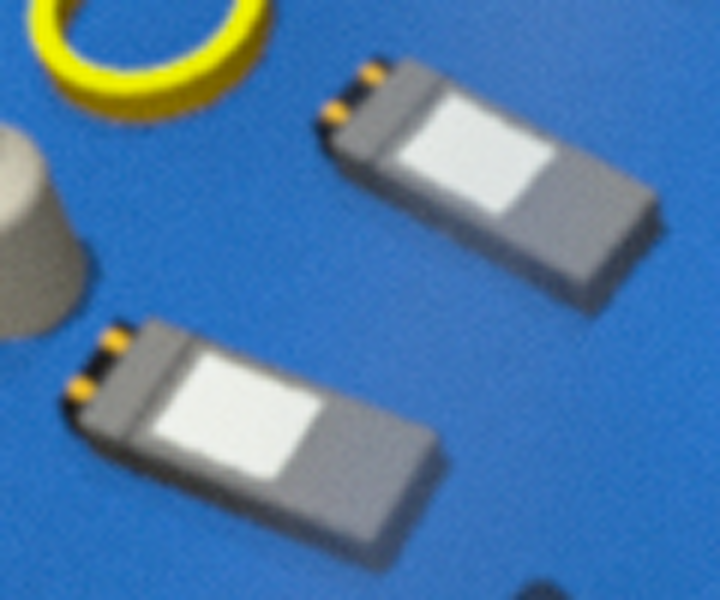

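```bash
python3 - <<'E'
from h import *
for P in ([(82,412),(155,320),(365,545),(437,440)],[(332,152),(405,60),(585,285),(658,200)]):
    W=np.array([onz("side",*full(c,155,290,6),.028) for c in P])
    f=(W[0]+W[1])/2;r=(W[2]+W[3])/2;print(W.round(4)[:,:2].tolist(),"len",np.linalg.norm(f-r),np.linalg.norm(W[0]-W[1]),np.linalg.norm(W[2]-W[3]),"c",((f+r)/2+6e-3*(f-r)/np.linalg.norm(f-r)).round(4),"yaw",np.degrees(np.arctan2(*(f-r)[[1,0]])))
# roof front corners in side view (a4) : left (285,478) right(602,245)
L,R=[onz("side",*full(c,200,155,4),.048) for c in ((285,478),(602,248))]
print(L,R,(L+R)/2,np.linalg.norm(L-R),np.degrees(np.arctan2(*(L-R)[[1,0]]))-90)
E
```

```text
[[0.5633, 0.4442], [0.5741, 0.4017], [0.4427, 0.4109], [0.4548, 0.3657]] len 0.1248926805803572 0.043907687748331516 0.04683345930009275 c [0.5145 0.4073 0.028 ] yaw 16.117469717934792
[[0.5821, 0.3074], [0.5941, 0.2586], [0.4617, 0.2841], [0.4682, 0.2387]] len 0.1250520599812692 0.0502662892587883 0.045839473831936 c [0.5324 0.2732 0.028 ] yaw 9.95678250003136
[0.54782174 0.1349978  0.048     ] [ 0.52647665 -0.15082821  0.048     ] [ 0.53714919 -0.0079152   0.048     ] 0.2866219101625261 -4.27084252082399
```

```bash
python3 -m crank '[[-4.5,-2.6,0,0],[-9,-5.1,0,0],[-13.5,-7.7,0,0],[-18,-10.3,0,0],[-22.5,-12.9,0,0],[-27,-15.4,0,0],[-31.5,-18,1,0],[-34.1,-19.5,3,0]]' 8.0 30
python3 - <<'E'
from h import *
s=st();print(togo([.5034,.268,.004]));snap("2")
E
```

```text
t: 1.8
ee_pos: [0.5039, 0.2681, 0.2095]
tcp_rot: [-179.8, 0.0, -80.7]
contact_force: [-0.1, -0.8, 0.4]
width: 0.0802
1.8 [0.5039 0.2681 0.2095] [-1.798e+02  2.000e-02 -8.072e+01] [-0.1 -0.8  0.4] 0.0802
[1.000e-02 1.200e-01 2.055e+01]
```

View pics/side2.png

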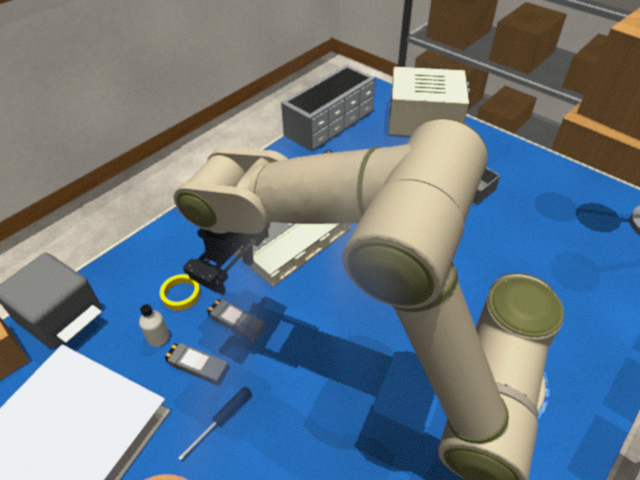

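```bash
python3 -m crank '[[0,0,4,0],[0,0,8,0],[0,0,12,0],[0,0,15.5,0],[0,0,18,0],[0,0,19.8,0],[0,0,20.5,0],[0,0,20.5,0]]' 8.0 30
python3 -m crank '[[0,0,0,0],[0,0,0,0],[0,0,0,0],[0,0,0,0],[0,0,0,0],[0,0,0,0],[0,0,0,0],[0,0,0,0]]' 4.0 30
python3 - <<'E'
from h import *
s=st();snap("3")
crop("side3","c3",150,200,200,150,4)
E
```

```text
t: 2.7
ee_pos: [0.5025, 0.2653, 0.0035]
tcp_rot: [179.9, -0.0, -80.8]
contact_force: [0.6, 0.4, 0.8]
width: 0.0801
t: 3.5
ee_pos: [0.5027, 0.2663, 0.0042]
tcp_rot: [-180.0, 0.0, -80.7]
contact_force: [-1.0, 0.1, 6.4]
width: 0.0496
3.5 [0.5027 0.2663 0.0042] [-1.7996e+02  1.0000e-02 -8.0750e+01] [-1.   0.1  6.4] 0.0496
```

View pics/c3.png

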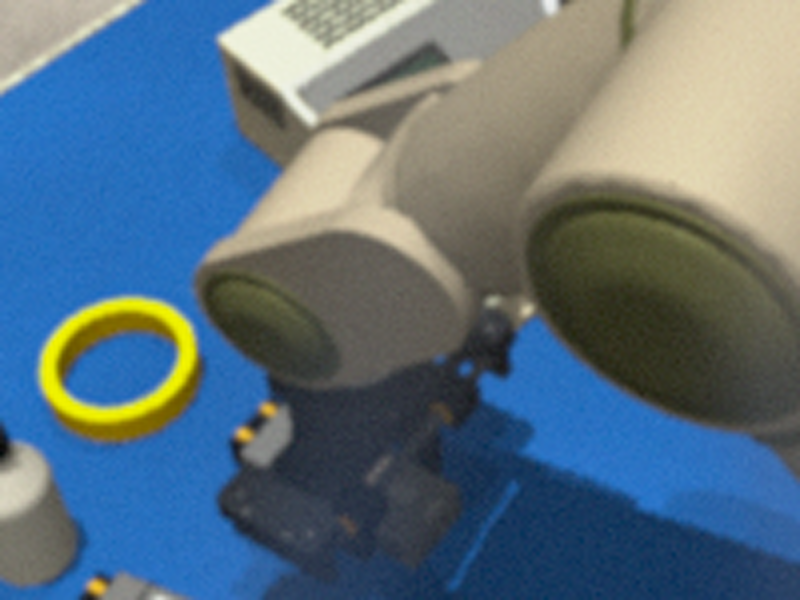

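```bash
python3 -m crank '[[0,0,-1,0],[-0.4,2.5,-2,0],[-1,6,-2.5,0],[-1.6,9.5,-2.5,2],[1.5,10.4,-2.5,4],[5,10.9,-2.5,6],[9,11.5,-2.5,8],[13,12.1,-2.5,10]]'
python3 - <<'E'
from h import *
s=st();print(togo([.4083,-.0885,.026]))
E
```

```text
t: 4.4
ee_pos: [0.4036, 0.1172, 0.0291]
tcp_rot: [-180.0, -0.0, -90.8]
contact_force: [1.0, 0.8, -2.7]
width: 0.0496
4.4 [0.4036 0.1172 0.0291] [-179.99   -0.    -90.78] [ 1.   0.8 -2.7] 0.0496
[20.56 -0.75  0.31]
```

```bash
python3 -m crank '[[3.5,-0.1,0,1],[7,-0.2,0,2],[10.5,-0.3,0,3],[14,-0.5,0,3],[17,-0.6,0,3],[19.5,-0.7,0,3],[20.5,-0.7,0.3,3],[20.5,-0.7,0.3,3]]'
python3 - <<'E'
from h import *
s=st();snap("4")
crop("top4","d4",270,210,120,100,6)
crop("side4","d5",240,180,150,110,5)
E
```

```text
t: 5.2
ee_pos: [0.408, -0.0872, 0.0255]
tcp_rot: [180.0, 0.0, -93.9]
contact_force: [-0.9, 0.9, -2.9]
width: 0.0498
5.2 [ 0.408  -0.0872  0.0255] [ 1.7997e+02  1.0000e-02 -9.3860e+01] [-0.9  0.9 -2.9] 0.0498
```

View pics/d4.png

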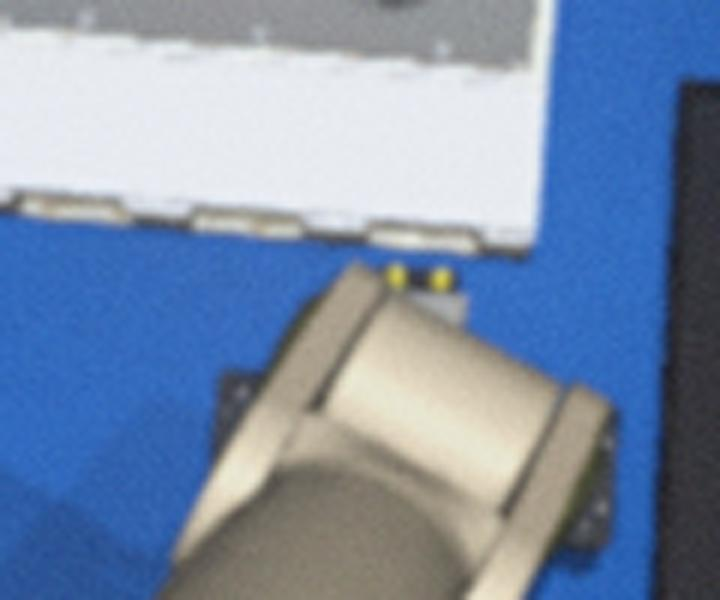

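View pics/d5.png

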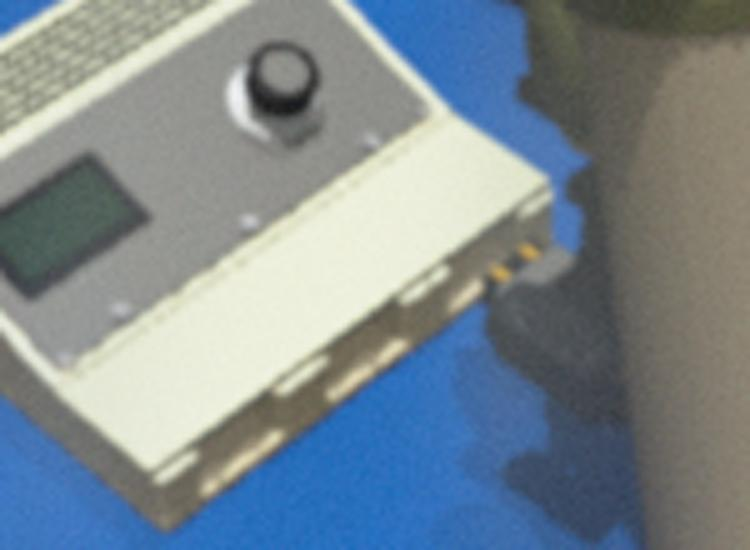

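```bash
python3 - <<'E'
from h import *
f=lambda c:full(c,270,210,6)
zb=.0255-.0042
for nm,c,z in (("contL",(397,272),zb+.024),("contR",(442,275),zb+.024),("b1",(423,240),.010),("b2",(246,223),.010),("b3",(75,207),.010),("bodyFR",(466,296),zb+.028)):
    print(nm,onz("top",*f(c),z).round(4))
g=lambda c:full(c,240,180,5)
for nm,c,z in (("contL",(499,275),zb+.024),("contR",(529,252),zb+.024)): print(nm,onz("side",*g(c),z).round(4))
E
```

```text
contL [ 0.5081 -0.0812  0.0453]
contR [ 0.5069 -0.1037  0.0453]
b1 [ 0.5306 -0.0957  0.01  ]
b2 [ 0.5381 -0.0045  0.01  ]
b3 [0.5451 0.0839 0.01  ]
bodyFR [ 0.4959 -0.1155  0.0493]
contL [ 0.5069 -0.0816  0.0453]
contR [ 0.5056 -0.1052  0.0453]
```

```bash
python3 -m crank '[[0.1,0,0.5,0],[0.17,0,0.9,0],[0.17,-0.8,0.9,0],[0.17,-1.6,0.9,0],[0.17,-2.4,0.9,0],[0.17,-3.2,0.9,0],[0.17,-4,0.9,0],[0.17,-4,0.9,0]]'
python3 - <<'E'
from h import *
s=st();snap("5")
crop("top5","d4",270,210,120,100,6)
crop("side5","d5",240,180,150,110,5)
E
```

```text
t: 6.1
ee_pos: [0.4491, -0.0911, 0.0168]
tcp_rot: [-179.9, -0.0, -93.7]
contact_force: [0.2, 0.1, -1.9]
width: 0.05
6.1 [ 0.4491 -0.0911  0.0168] [-1.7995e+02 -2.0000e-02 -9.3740e+01] [ 0.2  0.1 -1.9] 0.05
```

View pics/d5.png

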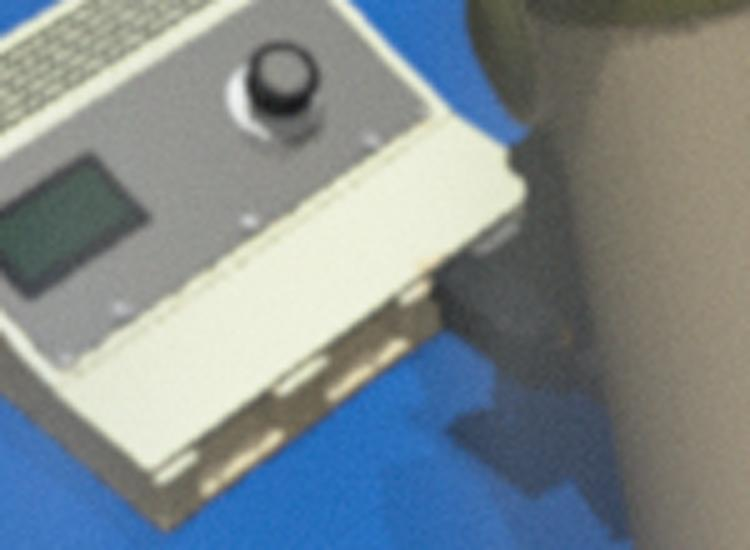

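View pics/d4.png

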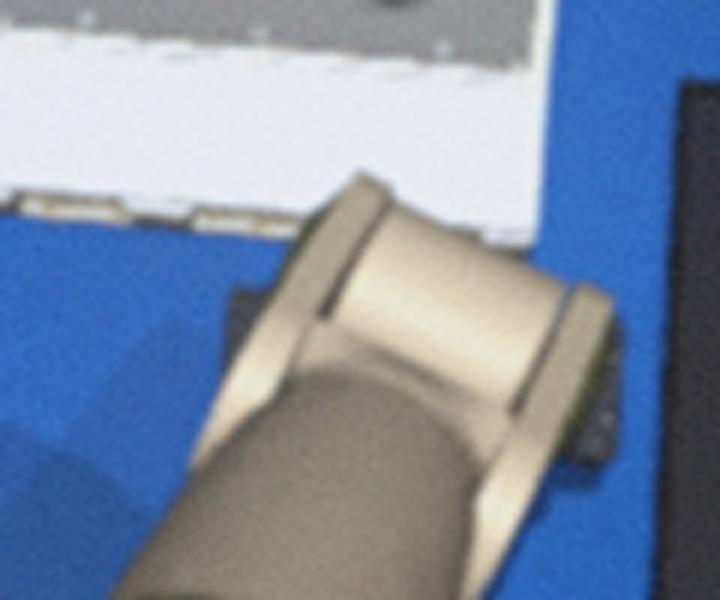

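```bash
python3 -m crank '[[0,-0.5,0,0],[0,-1,0,0],[0,-1.5,0,0],[0,-2,0,0],[0,-2.5,0,0],[0,-3,0,0],[0,-3.5,0,0],[0,-3.5,0,0]]'
python3 -c "
from h import *
st()"
```

```text
t: 7.0
ee_pos: [0.4836, -0.0933, 0.0167]
tcp_rot: [-180.0, -0.0, -93.7]
contact_force: [0.2, -0.4, -2.3]
width: 0.0499
7.0 [ 0.4836 -0.0933  0.0167] [-1.7997e+02 -1.0000e-02 -9.3750e+01] [ 0.2 -0.4 -2.3] 0.0499
```

```bash
python3 -m crank '[[0,-0.4,0.1,0],[0,-0.8,0.2,0],[0,-1.2,0.2,0],[0,-1.5,0.2,0],[0,-1.8,0.2,0],[0,-2,0.2,0],[0,-2.2,0.2,0],[0,-2.2,0.2,0]]'

```

```text
t: 7.8
ee_pos: [0.5041, -0.0945, 0.0144]
tcp_rot: [179.9, 0.0, -93.8]
contact_force: [-4.5, -0.3, -0.6]
width: 0.0498
```

```bash
python3 -m crank '[[0,-0.1,0,0],[0,-0.2,0,0],[0,-0.3,0,0],[0,-0.4,0,0],[0,-0.5,0,0],[0,-0.5,0,0],[0,-0.5,0,0],[0,-0.5,0,0]]'

```

```text
t: 8.6
ee_pos: [0.5048, -0.0941, 0.014]
tcp_rot: [179.2, 0.1, -93.7]
contact_force: [-28.1, -1.7, 15.4]
width: 0.05
```

```bash
python3 -m crank '[[0,0.2,0,0],[0,0.3,0,0],[0,0.3,0,0],[0,0.3,0,0],[0,0.3,0,0],[0,0.3,0,0],[0,0.3,0,0],[0,0.3,0,0]]' 7.0
python3 -m crank '[[0,0,-1,0],[0,0,-4,0],[0,0,-8,0],[0,2,-12,0],[0,4,-14,0],[-3,6,-15,0],[-7,8,-15,0],[-11,9,-15,0]]'
python3 - <<'E'
from h import *
s=st();snap("6")
crop("top6","d4",150,200,240,110,3)
crop("side6","d5",240,180,150,110,5)
E
```

```text
t: 9.4
ee_pos: [0.5069, -0.0948, 0.0147]
tcp_rot: [180.0, -0.0, -93.8]
contact_force: [0.4, 0.1, -0.1]
width: 0.07
t: 10.2
ee_pos: [0.4231, 0.0219, 0.1658]
tcp_rot: [-179.9, -0.0, -93.8]
contact_force: [1.0, 0.2, 0.5]
width: 0.0696
10.2 [0.4231 0.0219 0.1658] [-1.7992e+02 -1.0000e-02 -9.3840e+01] [1.  0.2 0.5] 0.0696
```

View pics/d5.png

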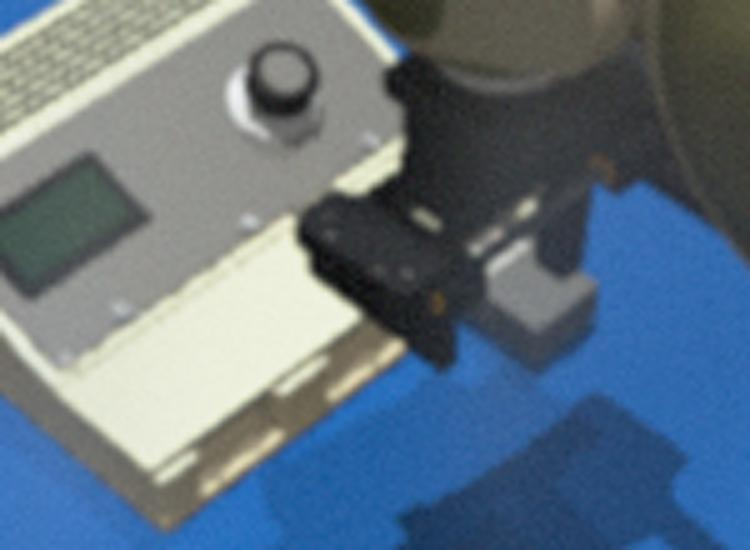

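View pics/d4.png

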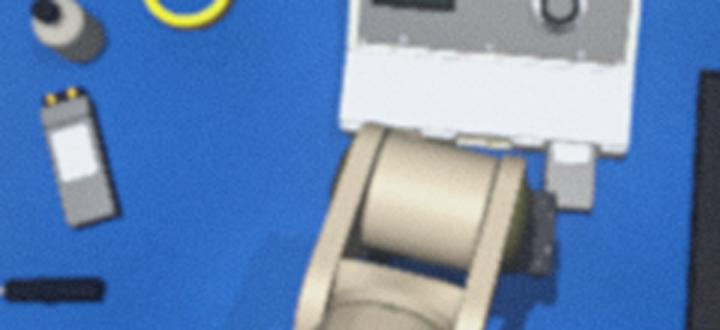

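```bash
python3 -m crank '[[-4.7,-0.45,0,-2],[-9.4,-0.9,0,-5],[-14.1,-1.35,0,-8],[-18.8,-1.8,0,-11],[-23.5,-2.25,0,-14],[-28.2,-2.7,0,-17],[-32.9,-3.2,0,-20],[-37,-3.6,0,-20.6]]' 8.0
python3 - <<'E'
from h import *
s=st();print(togo([.4848,.3985,.004]));snap("7")
for c in((152,297),(184,296),(171,208)):print(onz("top",*c,.015))
crop("side7","d5",120,280,200,150,4)
E
```

```text
t: 11.1
ee_pos: [0.4849, 0.3895, 0.1652]
tcp_rot: [-180.0, 0.0, -73.0]
contact_force: [1.7, -1.2, 0.6]
width: 0.0805
11.1 [0.4849 0.3895 0.1652] [-179.96    0.    -73.04] [ 1.7 -1.2  0.6] 0.0805
[-0.86 -0.24 16.12]
[0.37570837 0.47136252 0.015     ]
[0.38026443 0.37478204 0.015     ]
[0.65400798 0.43584044 0.015     ]
```

View pics/d5.png

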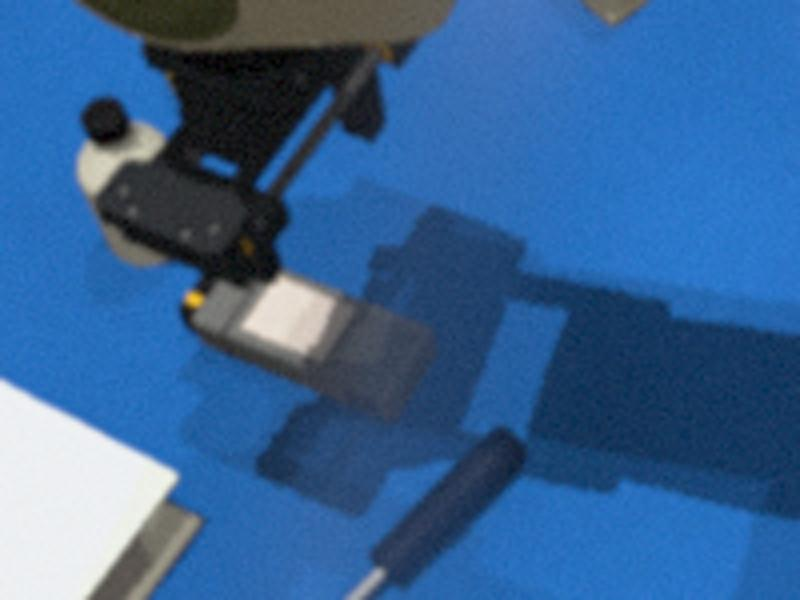

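```bash
python3 -m crank '[[-0.5,-0.1,3,0],[-0.86,-0.2,7,0],[-0.86,-0.2,11,0],[-0.86,-0.2,14,0],[-0.86,-0.2,15.5,0],[-0.86,-0.2,16.1,0],[-0.86,-0.2,16.1,0],[-0.86,-0.2,16.1,0]]' 8.0
python3 -m crank '[[0,0,0,0],[0,0,0,0],[0,0,0,0],[0,0,0,0],[0,0,0,0],[0,0,0,0],[0,0,0,0],[0,0,0,0]]' 4.0 30
python3 - <<'E'
from h import *
s=st();print(togo([.41,.09,.026]))
E
```

```text
t: 12.0
ee_pos: [0.4848, 0.3967, 0.0054]
tcp_rot: [-179.9, 0.0, -73.2]
contact_force: [-0.4, 0.0, 0.0]
width: 0.0802
t: 12.8
ee_pos: [0.4839, 0.3967, 0.004]
tcp_rot: [-180.0, 0.0, -73.1]
contact_force: [-1.4, 1.6, 4.1]
width: 0.0497
12.8 [0.4839 0.3967 0.004 ] [-1.7997e+02  1.0000e-02 -7.3140e+01] [-1.4  1.6  4.1] 0.0497
[27.21 15.97 -2.21]
```

```bash
python3 -m crank '[[0,0,-1,0],[1.5,1.2,-2.5,0],[5,4.2,-2.5,3],[8.6,7.3,-2.5,6],[12.2,10.4,-2.5,10],[15.8,11.8,-2.5,14],[19.4,13.3,-2.5,18],[23,14.8,-2.5,20.6]]'
python3 - <<'E'
from h import *
s=st();print(togo([.41,.092,.026]))
E
```

```text
t: 13.6
ee_pos: [0.4084, 0.1319, 0.0291]
tcp_rot: [-180.0, -0.0, -93.9]
contact_force: [1.9, -0.2, -2.8]
width: 0.0503
13.6 [0.4084 0.1319 0.0291] [-1.7999e+02 -1.0000e-02 -9.3890e+01] [ 1.9 -0.2 -2.8] 0.0503
[ 3.97 -0.43  0.31]
```

```bash
python3 -m crank '[[2,-0.2,0.1,0],[3.5,-0.3,0.3,0],[4,-0.3,0.3,0],[4,-0.3,0.3,0],[4,-0.3,0.3,0],[4,-0.3,0.3,0],[4,-0.3,0.3,0],[4,-0.3,0.3,0]]'
python3 - <<'E'
from h import *
s=st();snap("8")
crop("top8","d4",240,200,120,100,6)
crop("side8","d5",220,180,150,110,5)
E
```

```text
t: 14.4
ee_pos: [0.4092, 0.0937, 0.0257]
tcp_rot: [180.0, 0.0, -93.7]
contact_force: [0.3, -0.1, -2.0]
width: 0.0497
14.4 [0.4092 0.0937 0.0257] [180.     0.   -93.72] [ 0.3 -0.1 -2. ] 0.0497
```

View pics/d5.png

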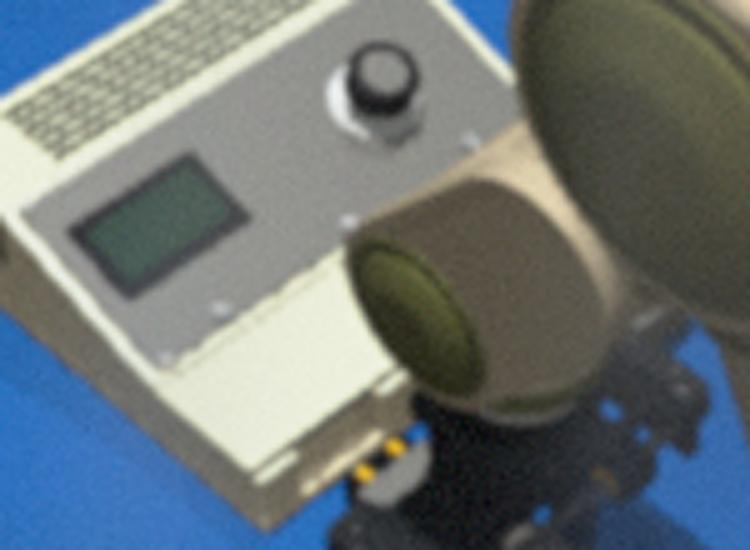

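View pics/d4.png

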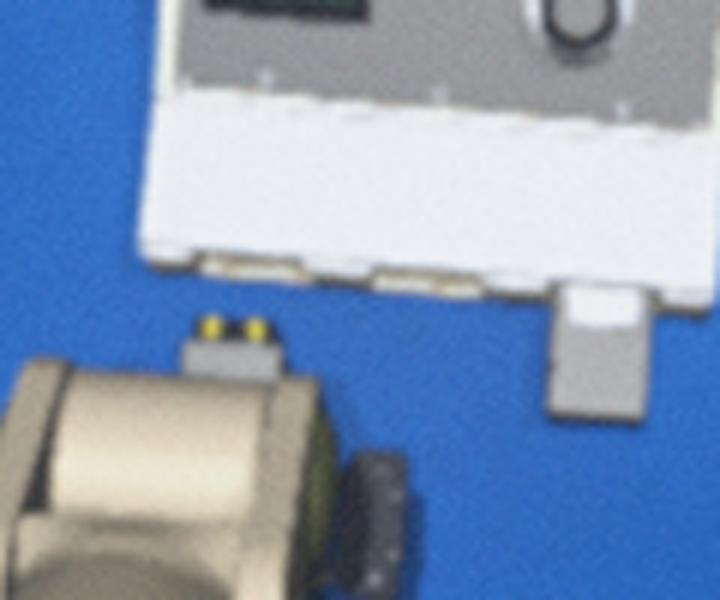

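```bash
python3 - <<'E'
from h import *
f=lambda c:full(c,240,200,6)
for nm,c,z in (("contL",(212,328),.0456),("contR",(257,330),.0456),("b3",(254,267),.010),("p1 rear",(597,411),.038),("p1 front",(603,290),.038)):
    print(nm,onz("top",*f(c),z).round(4))
E
```

```text
contL [0.5072 0.1013 0.0456]
contR [0.5066 0.0788 0.0456]
b3 [0.5451 0.0844 0.01  ]
p1 rear [ 0.4694 -0.0918  0.038 ]
p1 front [ 0.5309 -0.0944  0.038 ]
```

```bash
python3 -m crank '[[0.15,0,0.5,0],[0.28,0,0.9,0],[0.28,-1,0.9,0],[0.28,-2,0.9,0],[0.28,-3,0.9,0],[0.28,-4,0.9,0],[0.28,-5,0.9,0],[0.28,-5,0.9,0]]'

```

```text
t: 15.3
ee_pos: [0.4604, 0.0871, 0.0168]
tcp_rot: [-179.9, 0.0, -93.8]
contact_force: [-0.3, 0.2, -1.5]
width: 0.05
```

```bash
python3 -m crank '[[0,-0.4,0,0],[0,-0.8,0,0],[0,-1.2,0,0],[0,-1.6,0,0],[0,-2,0,0],[0,-2.3,0,0],[0,-2.5,0,0],[0,-2.5,0,0]]'

```

```text
t: 16.1
ee_pos: [0.4841, 0.0856, 0.0167]
tcp_rot: [-180.0, 0.0, -93.8]
contact_force: [0.1, 0.0, -2.1]
width: 0.0502
```

```bash
python3 -m crank '[[0,-0.4,0.1,0],[0,-0.8,0.2,0],[0,-1.2,0.2,0],[0,-1.6,0.2,0],[0,-2,0.2,0],[0,-2.4,0.2,0],[0,-2.7,0.2,0],[0,-2.7,0.2,0]]'

```

```text
t: 16.9
ee_pos: [0.5112, 0.0838, 0.0147]
tcp_rot: [-180.0, -0.0, -93.8]
contact_force: [-0.3, -0.3, -2.2]
width: 0.0499
```

```bash
python3 -m crank '[[0,-0.2,0,0],[0,-0.4,0,0],[0,-0.6,0,0],[0,-0.8,0,0],[0,-1,0,0],[0,-1.2,0,0],[0,-1.3,0,0],[0,-1.3,0,0]]'

```

```text
t: 17.7
ee_pos: [0.5172, 0.0839, 0.0136]
tcp_rot: [179.0, -0.0, -93.6]
contact_force: [-30.1, -0.4, 18.8]
width: 0.0498
```

```bash
python3 -m crank '[[0,0.3,0,0],[0,0.5,0,0],[0,0.5,0,0],[0,0.5,0,0],[0,0.5,0,0],[0,0.5,0,0],[0,0.5,0,0],[0,0.5,0,0]]' 7.0
python3 -m crank '[[0,0,-1,0],[0,0,-4,0],[0,0,-8,0],[0,0,-12,0],[0,4,-15,0],[0,8,-17,0],[0,12,-17,0],[0,14,-17,0]]' 8.0
python3 - <<'E'
from h import *
s=st();snap("9")
crop("top9","d4",250,140,140,120,5)
crop("side9","d5",200,160,160,130,5)
E
```

```text
t: 18.5
ee_pos: [0.5189, 0.0833, 0.0147]
tcp_rot: [-180.0, -0.0, -93.8]
contact_force: [-0.1, -0.6, 0.3]
width: 0.0698
t: 19.3
ee_pos: [0.3768, 0.0929, 0.1857]
tcp_rot: [-179.9, 0.0, -93.7]
contact_force: [0.7, 0.4, 0.2]
width: 0.0798
19.3 [0.3768 0.0929 0.1857] [-179.92    0.    -93.73] [0.7 0.4 0.2] 0.0798
```

View pics/d4.png

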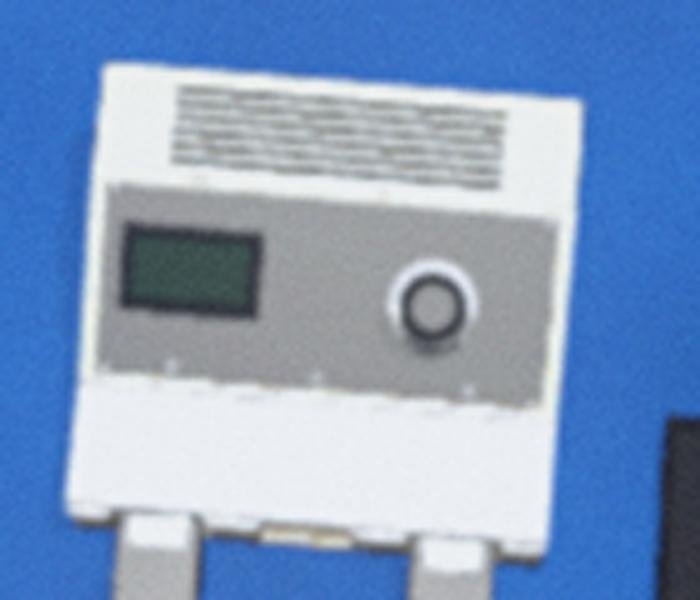

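View pics/d5.png

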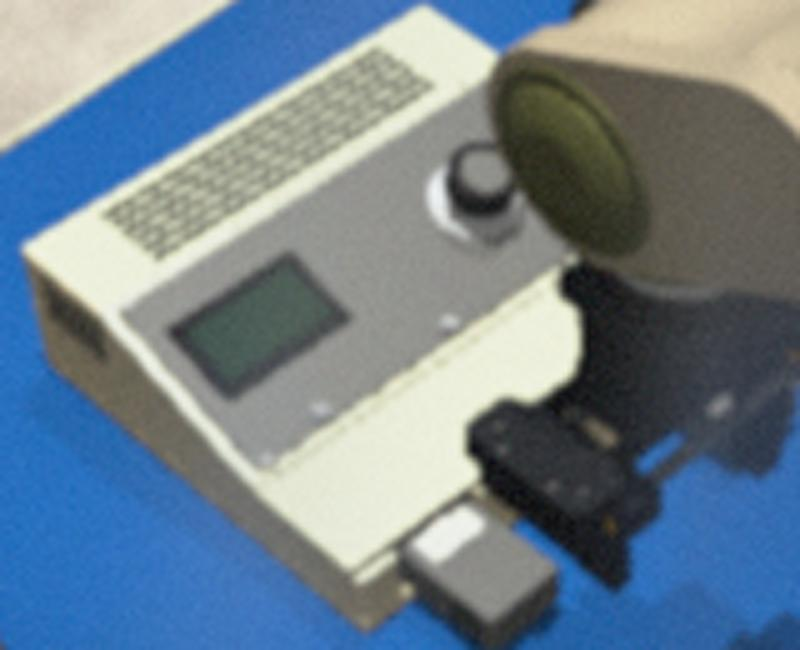

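```bash
python3 - <<'E'
from h import *
print(tri(full((434,307),250,140,5),full((487,178),200,160,5)))
d=np.load("pics/top9.npy")
u,v=full((434,305),250,140,5);u,v=int(round(u)),int(round(v));D=d[v-2:v+3,u-2:u+3];z=np.median(D);print(D.round(3))
o,r=ray("top",u,v);print(o+r*z)
for c in ((200,520),(560,550),(300,330),(160,560),(450,570)):
    u,v=[int(round(x)) for x in full(c,250,140,5)];z=np.median(d[v-1:v+2,u-1:u+2]);o,r=ray("top",u,v);print(c,(o+r*z).round(4))
E
```

```text
(array([ 0.65962895, -0.08074235,  0.09710349]), np.float64(0.002685538634578425))
[[1.314 1.321 1.317 1.318 1.313]
 [1.315 1.318 1.318 1.317 1.324]
 [1.319 1.316 1.32  1.32  1.322]
 [1.317 1.318 1.32  1.317 1.313]
 [1.314 1.321 1.321 1.32  1.314]]
[ 0.66013512 -0.07876374  0.09935622]
(200, 520) [0.541  0.0576 0.0361]
(560, 550) [ 0.5323 -0.1643 -0.001 ]
(300, 330) [ 0.6536 -0.0016  0.0637]
(160, 560) [0.5153 0.0808 0.04  ]
(450, 570) [ 0.5126 -0.0944  0.0358]
```

```bash
python3 -m crank '[[1.9,-3.7,0,0],[3.8,-7.5,0,0],[5.8,-11.2,0,0],[7.7,-15,0,0],[9.6,-18.7,0,0],[11.6,-22.5,0,0],[13.6,-26.4,0,0],[15.3,-29.7,0,0]]' 7.0
python3 - <<'E'
from h import *
s=st();print(togo([.663,-.0797,.078]));snap("10")
crop("side10","d5",200,100,200,150,4)
E
```

```text
t: 20.2
ee_pos: [0.6677, -0.0813, 0.1842]
tcp_rot: [-180.0, -0.0, -93.8]
contact_force: [0.2, -0.4, -0.1]
width: 0.0699
20.2 [ 0.6677 -0.0813  0.1842] [-179.98   -0.    -93.8 ] [ 0.2 -0.4 -0.1] 0.0699
[-0.13  0.48 10.62]
```

View pics/d5.png

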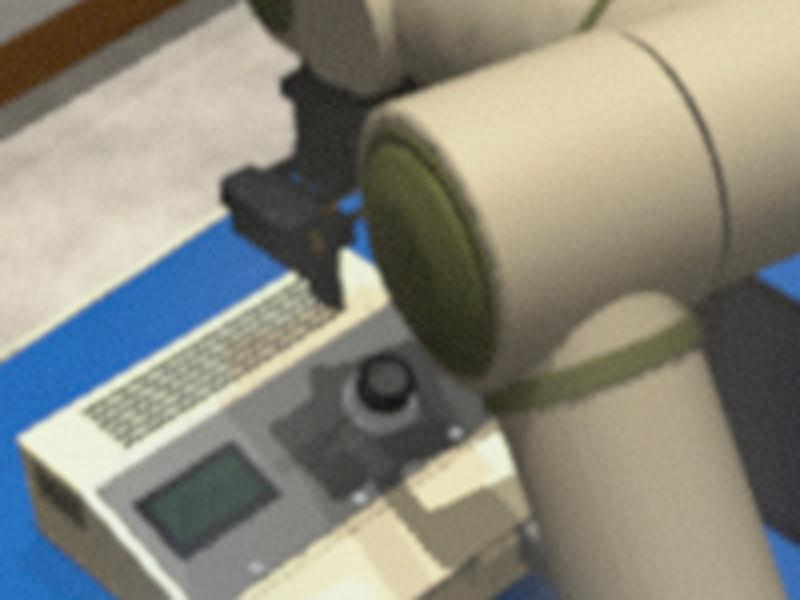

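```bash
python3 -m crank '[[0,0,0,0],[0,0,1,0],[0,0,2,0],[0,0,3,0],[0,0,4,0],[0,0,5,0],[0,0,5,0],[0,0,5,0]]' 7.0
python3 - <<'E'
from h import *
s=st();print(togo([.663,-.0797,.079]))
E
```

```text
t: 21.1
ee_pos: [0.6655, -0.0796, 0.1347]
tcp_rot: [-180.0, -0.0, -93.8]
contact_force: [0.7, -0.1, 0.6]
width: 0.0699
21.1 [ 0.6655 -0.0796  0.1347] [-180.     -0.    -93.75] [ 0.7 -0.1  0.6] 0.0699
[0.03 0.25 5.57]
```

```bash
python3 -m crank '[[0,0.2,1,0],[0,0.25,2,0],[0,0.25,3,0],[0,0.25,4,0],[0,0.25,4.8,0],[0,0.25,5.3,0],[0,0.25,5.5,0],[0,0.25,5.5,0]]' 7.0
python3 -m crank '[[0,0,0,0],[0,0,0,0],[0,0,0,0],[0,0,0,0],[0,0,0,0],[0,0,0,0],[0,0,0,0],[0,0,0,0]]' 3.0 40
python3 - <<'E'
from h import *
snap("11")
crop("side11","d5",200,100,200,150,4)
E
```

```text
t: 21.9
ee_pos: [0.663, -0.0794, 0.0796]
tcp_rot: [180.0, 0.0, -93.8]
contact_force: [-0.6, 0.3, -0.5]
width: 0.07
t: 22.7
ee_pos: [0.663, -0.08, 0.08]
tcp_rot: [-180.0, -0.1, -93.8]
contact_force: [-2.0, -5.2, 1.7]
width: 0.04
```

View pics/d5.png

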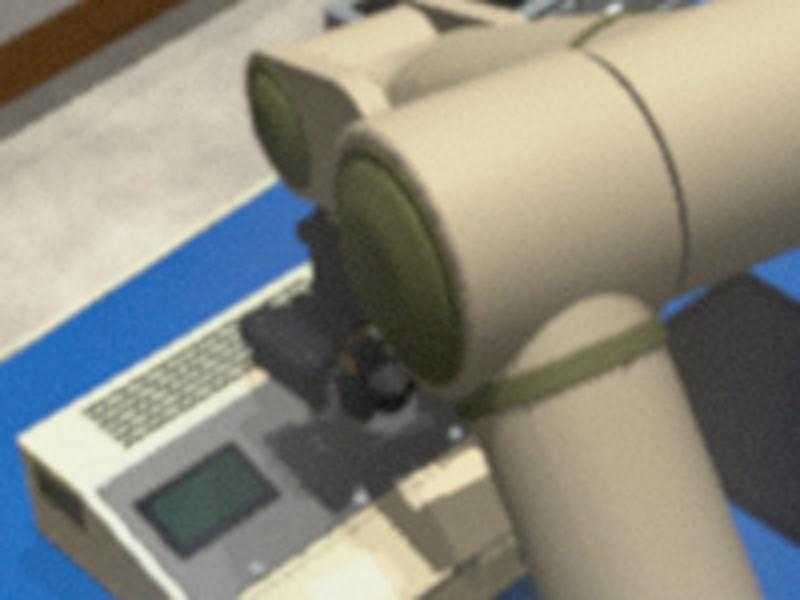

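```bash
python3 - <<'E'
from h import *
crop("side11","d5",255,145,70,70,10)
for p in ((.663,-.0797,.091),(.660,-.0795,.0995),(.663,-.055,.08),(.654,-.055,.08),(.672,-.055,.08),(.663,-.0595,.08)):
    q=proj("side",p);print(p,q.round(1),((q-[255,145]+.5)*10-.5).round())
E
```

```text
(0.663, -0.0797, 0.091) [295.5 196.4] [409. 518.]
(0.66, -0.0795, 0.0995) [296.1 194.6] [415. 501.]
(0.663, -0.055, 0.08) [289.4 204. ] [349. 595.]
(0.654, -0.055, 0.08) [291.8 205.5] [373. 610.]
(0.672, -0.055, 0.08) [287.1 202.5] [325. 580.]
(0.663, -0.0595, 0.08) [290.6 203.2] [360. 586.]
```

View pics/d5.png

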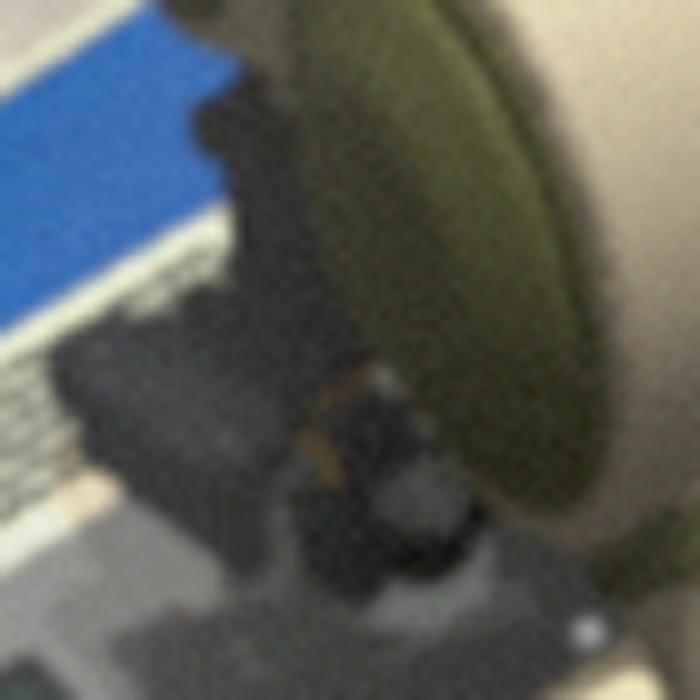

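```bash
python3 -m crank '[[0,0.09,-0.24,0],[0,0.18,-0.48,0],[0,0.27,-0.73,0],[0,0.36,-0.98,0],[0,0.45,-1.22,0],[0,0.54,-1.47,0],[0,0.63,-1.72,0],[0,0.7,-1.92,0]]'
python3 -m crank '[[0,0,0,0],[0,0,0,0],[0,0,0,0],[0,0,0,0],[0,0,0,0],[0,0,0,0],[0,0,0,0],[0,0,0,0]]'
python3 - <<'E'
from h import *
snap("12")
crop("side12","d5",255,145,70,70,10)
E
```

```text
t: 23.6
ee_pos: [0.656, -0.0796, 0.099]
tcp_rot: [-180.0, -0.1, -93.8]
contact_force: [7.9, -7.3, -17.3]
width: 0.0402
t: 24.4
ee_pos: [0.6562, -0.0796, 0.0988]
tcp_rot: [-180.0, -0.0, -93.8]
contact_force: [0.2, -6.0, -0.6]
width: 0.0402
```

View pics/d5.png

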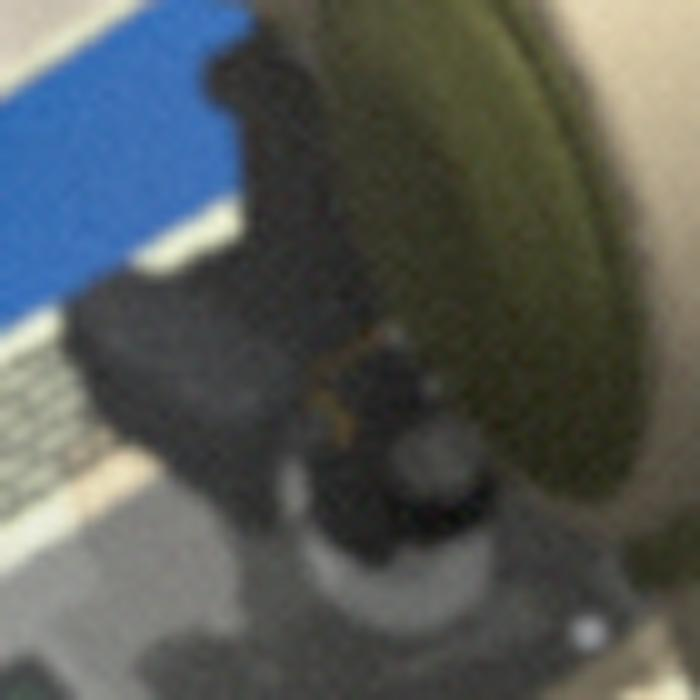

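```bash
python3 -m crank '[[0,0.05,-0.1,0],[0,0.08,-0.2,0],[0,0.1,-0.28,0],[0,0.1,-0.28,0],[0,0.1,-0.28,0],[0,0.1,-0.28,0],[0,0.1,-0.28,0],[0,0.1,-0.28,0]]'

```

```text
t: 25.3
ee_pos: [0.6559, -0.0795, 0.099]
tcp_rot: [-179.9, -0.0, -93.8]
contact_force: [14.1, -6.2, -20.4]
width: 0.04
```

```bash
python3 -m crank '[[0,-0.08,0.25,0],[0,-0.08,0.25,0],[0,-0.08,0.25,0],[0,-0.08,0.25,0],[0,-0.08,0.25,0],[0,-0.08,0.25,0],[0,-0.08,0.25,0],[0,-0.08,0.25,0]]' 7.0
python3 -m crank '[[0,0,-1,0],[0,0,-3,0],[0,0,-6,0],[0,4,-8,0],[0,8,-8,0],[0,12,-8,0],[0,16,-8,0],[0,20,-8,0]]'
python3 - <<'E'
from h import *
st();snap("13")
crop("top13","d4",250,140,140,120,5)
crop("side13","d5",200,140,160,130,5)
E
```

```text
t: 26.1
ee_pos: [0.6558, -0.0789, 0.0993]
tcp_rot: [-180.0, 0.0, -93.8]
contact_force: [0.1, 0.1, 0.7]
width: 0.0703
t: 26.9
ee_pos: [0.4547, -0.0657, 0.1799]
tcp_rot: [-179.9, -0.0, -93.7]
contact_force: [0.5, -0.8, 1.1]
width: 0.07
26.9 [ 0.4547 -0.0657  0.1799] [-1.7994e+02 -2.0000e-02 -9.3750e+01] [ 0.5 -0.8  1.1] 0.07
```

View pics/d5.png

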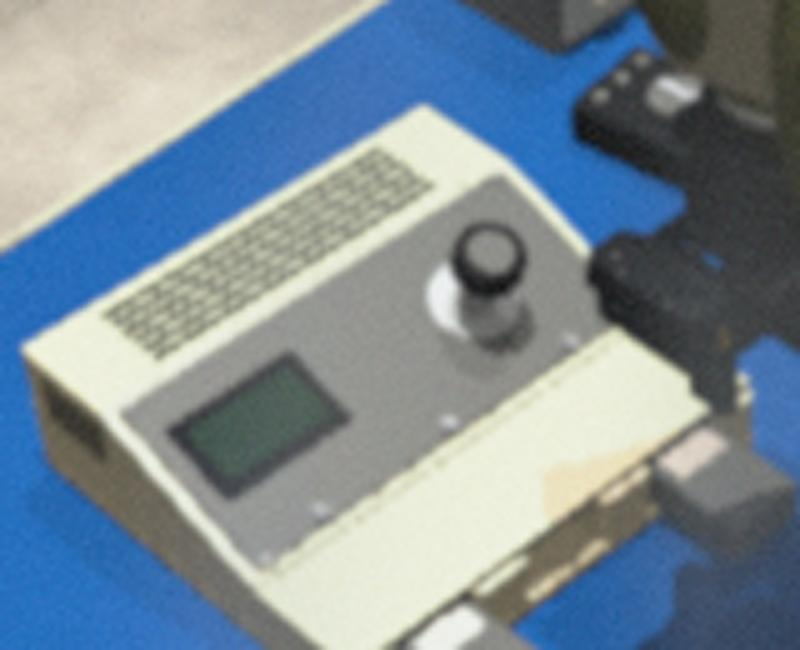

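View pics/d4.png

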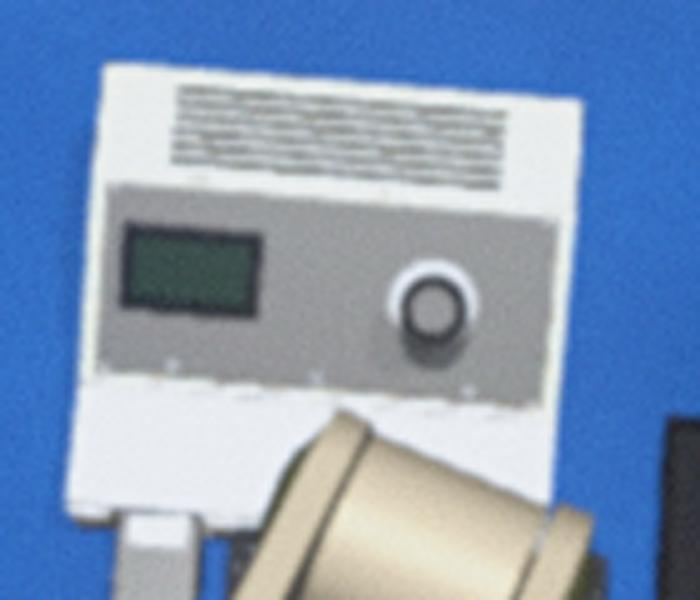

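```bash

for i in 1 2 3 4 5 6 7 8 9 10 11; do python3 -m crank '[[0,0,0,0],[0,0,0,0],[0,0,0,0],[0,0,0,0],[0,0,0,0],[0,0,0,0],[0,0,0,0],[0,0,0,0]]' | head -1; done
python3 -c "
from h import *
st();print(togo([.656,-.079,.18]))"
```

```text
t: 27.8
t: 28.6
t: 29.4
t: 30.2
t: 31.0
t: 31.8
t: 32.6
t: 33.4
t: 34.2
t: 35.0
t: 35.8
35.8 [ 0.4562 -0.0658  0.1792] [180.     0.   -93.75] [-0.2 -0.2 -1.4] 0.0699
[ 1.000e-02 -2.002e+01 -8.000e-02]
```

```bash

python3 -m crank '[[0,-4,0,0],[0,-8,0,0],[0,-12,0,0],[0,-16,0,0],[0,-19,0,0],[0,-20,0,0],[0,-20,0,0],[0,-20,1,0]]' 7.0
python3 -m crank '[[0,0,1,0],[0,0,2.5,0],[0,0,4,0],[0,0,5.5,0],[0,0,6.5,0],[0,0,7,0],[0,0,7.1,0],[0,0,7.1,0]]'
python3 -m crank '[[0,0,0,0],[0,0,0,0],[0,0,0,0],[0,0,0,0],[0,0,0,0],[0,0,0,0],[0,0,0,0],[0,0,0,0]]' 3.0 50
```

```text
t: 36.6
ee_pos: [0.6559, -0.079, 0.1698]
tcp_rot: [-179.9, -0.0, -93.8]
contact_force: [-0.6, 0.1, 0.1]
width: 0.0702
t: 37.4
ee_pos: [0.656, -0.079, 0.0986]
tcp_rot: [-180.0, -0.0, -93.8]
contact_force: [0.0, -0.2, 1.0]
width: 0.0701
t: 38.2
ee_pos: [0.6558, -0.0796, 0.0985]
tcp_rot: [-180.0, -0.1, -93.8]
contact_force: [-1.6, -4.8, 2.8]
width: 0.0397
```

Gripped again. Now I'll push it in along the axis.

```bash

python3 -m crank '[[0,-0.09,0.24,0],[0,-0.18,0.48,0],[0,-0.27,0.73,0],[0,-0.36,0.98,0],[0,-0.45,1.22,0],[0,-0.54,1.47,0],[0,-0.63,1.72,0],[0,-0.68,1.88,0]]'
python3 -m crank '[[0,-0.05,0.1,0],[0,-0.1,0.25,0],[0,-0.1,0.3,0],[0,-0.1,0.3,0],[0,-0.1,0.3,0],[0,-0.1,0.3,0],[0,-0.1,0.3,0],[0,-0.1,0.3,0]]'
```

```text
t: 39.0
ee_pos: [0.6627, -0.0801, 0.0796]
tcp_rot: [-180.0, -0.1, -93.8]
contact_force: [-6.2, -4.5, 10.7]
width: 0.04
t: 39.8
ee_pos: [0.6629, -0.0801, 0.0794]
tcp_rot: [179.9, -0.1, -93.8]
contact_force: [-15.8, -3.5, 23.1]
width: 0.0398
```

```bash
python3 -m crank '[[0,0.08,-0.25,0],[0,0.08,-0.25,0],[0,0.08,-0.25,0],[0,0.08,-0.25,0],[0,0.08,-0.25,0],[0,0.08,-0.25,0],[0,0.08,-0.25,0],[0,0.08,-0.25,0]]' 7.0
python3 -m crank '[[0,0,-1,0],[0,0,-3,0],[0,0,-6,0],[0,2,-10,0],[0,6,-10,0],[0,10,-10,0],[0,14,-10,0],[0,18,-10,0]]'
python3 -m crank '[[0,3,0,0],[0,6,0,0],[0,8,0,0],[0,8,0,0],[0,8,0,0],[0,8,0,0],[0,8,0,0],[0,8,0,0]]'
python3 - <<'E'
from h import *
st();snap("14")
crop("top14","d4",250,150,140,120,5)
crop("side14","d5",200,160,160,130,5)
E
```

```text
t: 40.6
ee_pos: [0.6628, -0.0794, 0.0788]
tcp_rot: [180.0, 0.0, -93.8]
contact_force: [0.0, 0.2, 0.1]
width: 0.07
t: 41.4
ee_pos: [0.4816, -0.0674, 0.1797]
tcp_rot: [-179.9, -0.0, -93.7]
contact_force: [-0.5, 0.2, 0.0]
width: 0.0704
t: 42.2
ee_pos: [0.4037, -0.0624, 0.1788]
tcp_rot: [180.0, 0.0, -93.7]
contact_force: [0.1, -0.6, 0.9]
width: 0.0698
42.2 [ 0.4037 -0.0624  0.1788] [ 1.7998e+02  1.0000e-02 -9.3740e+01] [ 0.1 -0.6  0.9] 0.0698
```

View pics/d5.png

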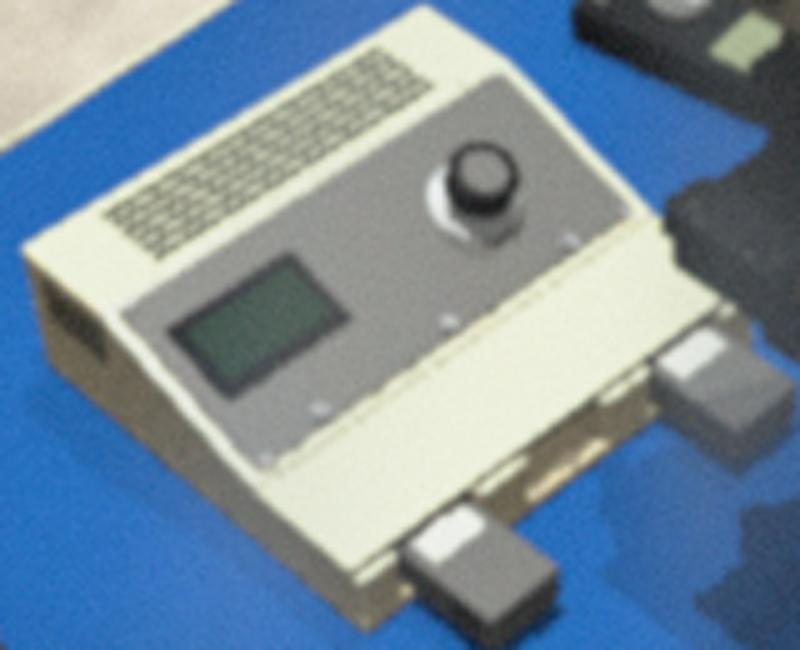

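View pics/d4.png

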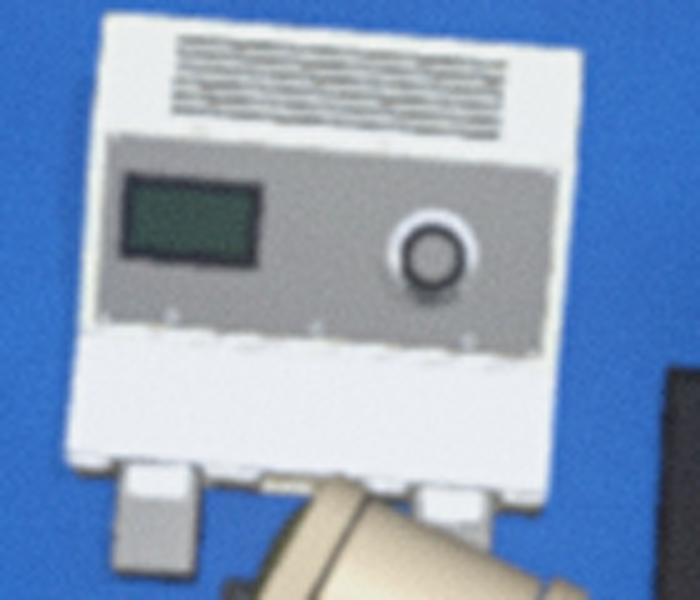

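```bash
python3 -m crank '[[0.8,-3,0,0],[1.7,-6,1,0],[2.5,-9,3,0],[2.54,-9.8,6,0],[2.54,-9.8,9,0],[2.54,-9.8,12,0],[2.54,-9.8,14,0],[2.54,-9.8,15.5,0]]' 7.0
python3 -m crank '[[0,0,0.5,0],[0,0,0.9,0],[0,0,0.9,0],[0,0,0.9,0],[0,0,0.9,0],[0,0,0.9,0],[0,0,0.9,0],[0,0,0.9,0]]'
python3 -m crank '[[0,0,0,0],[0,0,0,0],[0,0,0,0],[0,0,0,0],[0,0,0,0],[0,0,0,0],[0,0,0,0],[0,0,0,0]]' 4.0 35
```

```text
t: 43.1
ee_pos: [0.4991, -0.0939, 0.0223]
tcp_rot: [179.9, 0.0, -93.8]
contact_force: [0.4, -0.6, -0.7]
width: 0.0701
t: 43.9
ee_pos: [0.4995, -0.0941, 0.015]
tcp_rot: [-180.0, -0.0, -93.8]
contact_force: [0.3, 0.8, 0.4]
width: 0.0701
t: 44.7
ee_pos: [0.4994, -0.0941, 0.0149]
tcp_rot: [180.0, 0.0, -93.8]
contact_force: [-0.1, 0.8, 1.3]
width: 0.0498
```

```bash
python3 -m crank '[[0,0.5,-0.05,0],[0,2,-0.1,0],[0,3.5,-0.1,0],[0,5,-0.1,0],[0,6.5,-0.1,0],[0,8,-0.1,0],[0,9.5,-0.5,0],[0,11,-1.2,0]]'
python3 - <<'E'
from h import *
st();print(togo([.40,-.348,.032]),togo([.5321,-.3561,.032]));snap("15")
crop("side15","d5",200,130,200,150,4)
E
```

```text
t: 45.5
ee_pos: [0.3884, -0.0866, 0.0267]
tcp_rot: [179.9, 0.0, -93.8]
contact_force: [1.1, -0.3, -2.3]
width: 0.0497
45.5 [ 0.3884 -0.0866  0.0267] [ 1.7992e+02  3.0000e-02 -9.3750e+01] [ 1.1 -0.3 -2.3] 0.0497
[26.01 -2.87 -0.55] [ 25.95 -16.1   -0.57]
```

View pics/d5.png

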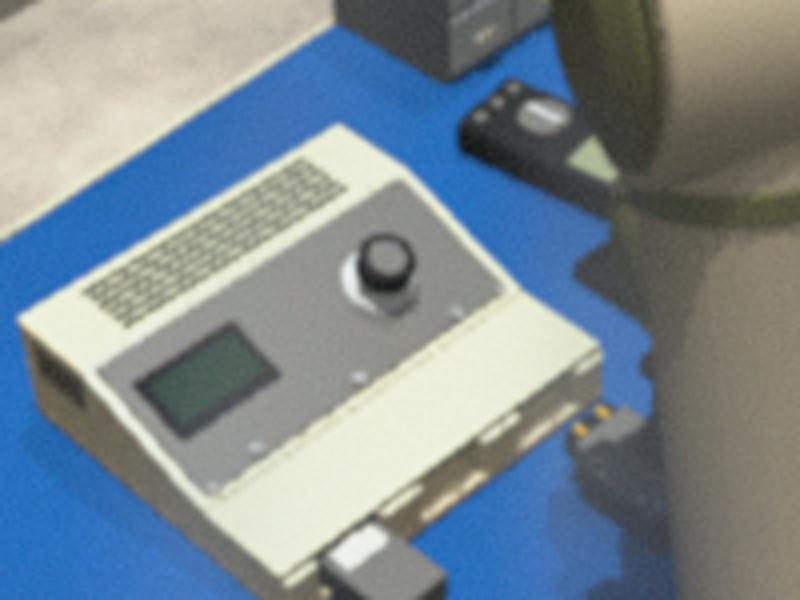

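```bash
python3 -m crank '[[3,-0.3,-0.6,-8],[6.2,-0.6,-0.8,-16],[9.5,-1,-0.8,-24],[12.8,-1.3,-0.8,-32],[16.1,-2,-0.8,-40],[19.4,-3.5,-0.8,-48],[22.7,-5.5,-0.8,-56],[25,-8,-0.8,-64]]'
python3 - <<'E'
from h import *
st();print(togo([.5321,-.3561,.032]));snap("16")
E
```

```text
t: 46.4
ee_pos: [0.4537, -0.344, 0.0345]
tcp_rot: [180.0, -0.0, -29.5]
contact_force: [0.3, 0.1, -1.1]
width: 0.0494
46.4 [ 0.4537 -0.344   0.0345] [ 1.7998e+02 -2.0000e-02 -2.9520e+01] [ 0.3  0.1 -1.1] 0.0494
[ 7.42 -2.81  0.25]
```

View pics/top16.png

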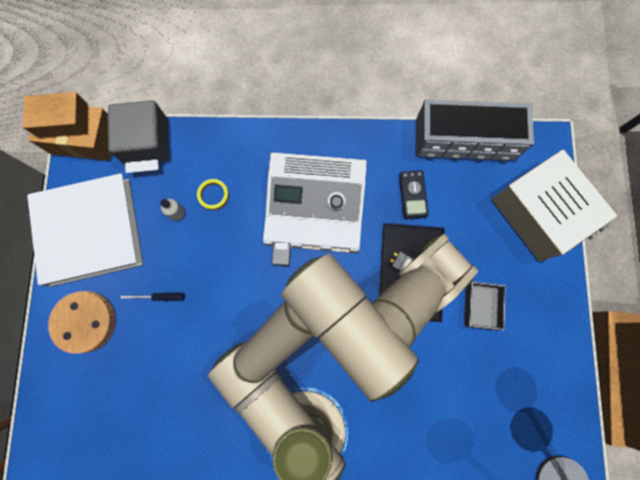

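```bash
python3 -m crank '[[1.5,-0.5,0,-6],[3,-1.1,0,-12],[4.5,-1.7,0,-18],[6,-2.3,0,-23],[7.1,-2.7,0,-25.8],[7.4,-2.8,0,-25.8],[7.4,-2.8,0,-25.8],[7.4,-2.8,0,-25.8]]'
python3 - <<'E'
from h import *
st();print(togo([.5321,-.3561,.011]));snap("17")
crop("top17","d4",360,190,120,140,5)
E
```

```text
t: 47.3
ee_pos: [0.5308, -0.3538, 0.0346]
tcp_rot: [-180.0, 0.0, -4.0]
contact_force: [-0.6, 0.3, -1.7]
width: 0.0495
47.3 [ 0.5308 -0.3538  0.0346] [-1.7997e+02  4.0000e-02 -4.0300e+00] [-0.6  0.3 -1.7] 0.0495
[0.15 0.22 2.36]
```

View pics/d4.png

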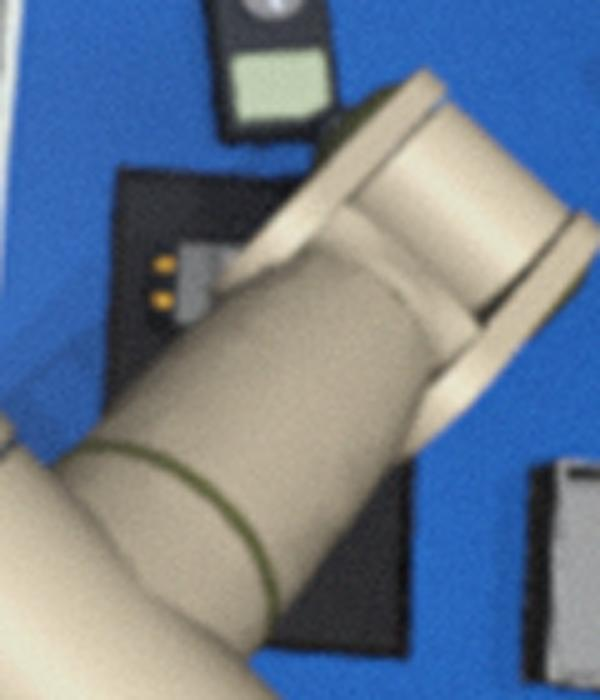

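```bash
python3 -m crank '[[0,0,0.5,0],[0,0,1,0],[0,0,1.5,0],[0,0,1.9,0],[0,0,2.2,0],[0,0,2.4,0],[0,0,2.45,0],[0,0,2.45,0]]'
python3 -m crank '[[0,0,0,0],[0,0,0,0],[0,0,0,0],[0,0,0,0],[0,0,0,0],[0,0,0,0],[0,0,0,0],[0,0,0,0]]' 6.6
python3 -m crank '[[0,0,-1,0],[0,0,-3,0],[0,0,-6,0],[0,0,-9,0],[0,0,-13,0],[-4,-2,-15,0],[-8,-5,-15,0],[-12,-8,-15,0]]'
```

```text
t: 48.2
ee_pos: [0.5314, -0.3541, 0.0105]
tcp_rot: [180.0, -0.0, -4.0]
contact_force: [-0.1, -0.8, -1.6]
width: 0.0496
t: 49.0
ee_pos: [0.5313, -0.3541, 0.0104]
tcp_rot: [180.0, -0.0, -4.0]
contact_force: [0.5, 1.3, -0.2]
width: 0.0658
t: 49.8
ee_pos: [0.4158, -0.265, 0.1615]
tcp_rot: [179.9, -0.1, -4.0]
contact_force: [-0.0, -0.9, 0.5]
width: 0.0659
```

```bash
python3 -m crank '[[-0.3,-4.4,0,8],[-0.6,-8.8,0,16],[-0.9,-13.2,0,24],[-1.2,-17.6,0,32],[-1.5,-22,0,40],[-1.7,-26.4,0,48],[-1.9,-30.8,0,56],[-2.1,-35,0,64]]' 7.0
python3 -m crank '[[0,0,0,8],[0,0,0,16],[0,0,0,24],[0,0,0,25.8],[0,0,0,25.8],[0,0,0,25.8],[0,0,0,25.8],[0,0,0,25.8]]'
python3 - <<'E'
from h import *
st();print(togo([.512,.0843,.0148]));snap("18")
crop("top18","d4",250,180,230,150,3)
crop("side18","d5",200,160,160,130,5)
E
```

```text
t: 50.6
ee_pos: [0.4205, 0.0724, 0.1613]
tcp_rot: [-179.9, -0.0, -64.2]
contact_force: [0.6, 0.1, 0.2]
width: 0.0695
t: 51.4
ee_pos: [0.4206, 0.0707, 0.1605]
tcp_rot: [-180.0, 0.0, -89.7]
contact_force: [0.5, 0.3, 0.2]
width: 0.07
51.4 [0.4206 0.0707 0.1605] [-179.99    0.    -89.67] [0.5 0.3 0.2] 0.07
[-1.3  -9.15 14.58]
```

View pics/d5.png

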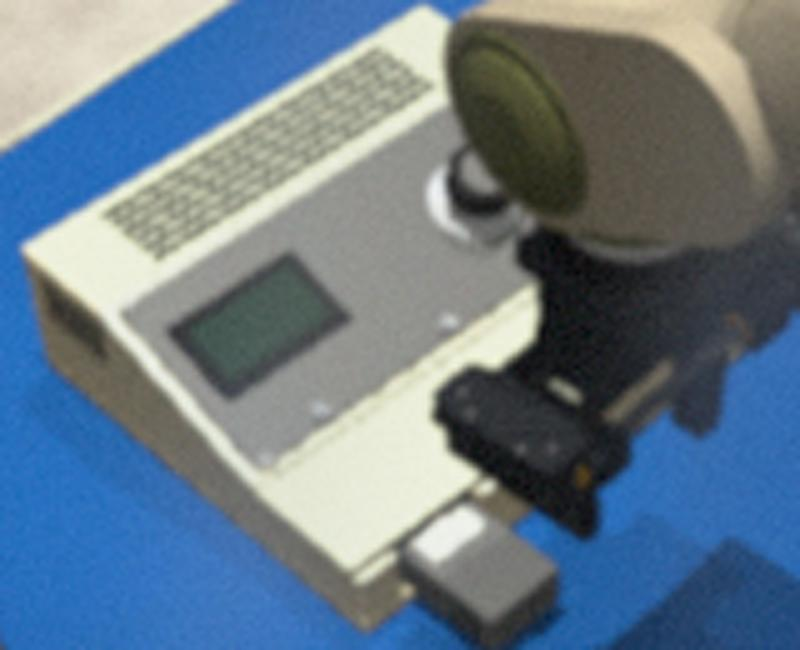

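View pics/d4.png

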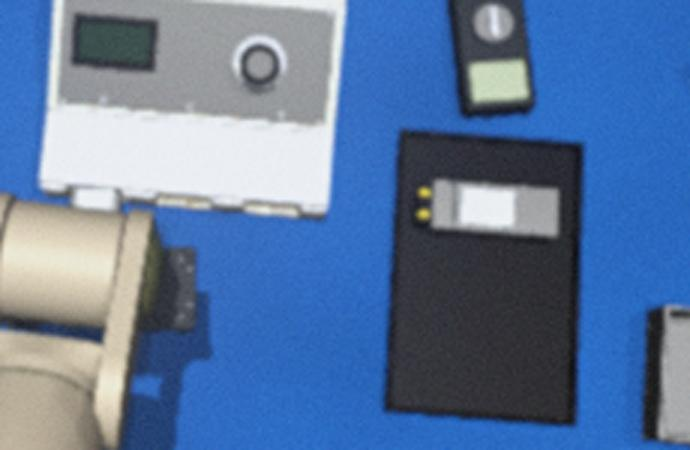

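```bash
python3 -m crank '[[-0.5,-3,0,2],[-1,-6,0,4.1],[-1.3,-9.15,2,4.1],[-1.3,-9.15,5,4.1],[-1.3,-9.15,8.5,4.1],[-1.3,-9.15,11,4.1],[-1.3,-9.15,12.5,4.1],[-1.3,-9.15,13.5,4.1]]' 7.0
python3 -m crank '[[0,0,0.5,0],[0,0,1,0],[0,0,1,0],[0,0,1,0],[0,0,1,0],[0,0,1,0],[0,0,1,0],[0,0,1,0]]'
python3 -m crank '[[0,0,0,0],[0,0,0,0],[0,0,0,0],[0,0,0,0],[0,0,0,0],[0,0,0,0],[0,0,0,0],[0,0,0,0]]' 4.0 35
```

```text
t: 52.3
ee_pos: [0.5116, 0.0843, 0.0242]
tcp_rot: [179.9, -0.0, -93.8]
contact_force: [-1.1, -0.3, 0.7]
width: 0.07
t: 53.1
ee_pos: [0.5121, 0.0843, 0.0155]
tcp_rot: [-180.0, 0.0, -93.8]
contact_force: [0.2, 0.2, -0.4]
width: 0.0699
t: 53.9
ee_pos: [0.512, 0.0843, 0.0154]
tcp_rot: [180.0, 0.0, -93.8]
contact_force: [-0.5, 0.4, -0.7]
width: 0.0499
```

```bash
python3 -m crank '[[0,0.5,-0.05,0],[0,2,-0.1,0],[0,3.7,-0.1,0],[0,5.4,-0.1,0],[0,7.1,-0.1,0],[0,8.8,-0.1,0],[0,10.5,-0.5,0],[0,12,-1.8,0]]'
python3 - <<'E'
from h import *
st();print(togo([.3963,-.347,.034]))
E
```

```text
t: 54.7
ee_pos: [0.3902, 0.0923, 0.0328]
tcp_rot: [179.8, 0.0, -93.8]
contact_force: [0.4, -0.5, -2.1]
width: 0.0495
54.7 [0.3902 0.0923 0.0328] [179.82   0.   -93.79] [ 0.4 -0.5 -2.1] 0.0495
[43.8  -3.51 -0.13]
```

```bash
python3 -m crank '[[3,-0.2,-0.2,-2],[7,-0.5,-0.2,-8],[11,-0.8,-0.2,-16],[15,-1.2,-0.2,-24],[19,-1.5,-0.2,-32],[23,-1.8,-0.2,-40],[27,-2.1,-0.2,-48],[30,-2.4,-0.2,-56]]'
python3 - <<'E'
from h import *
st();print(togo([.3963,-.347,.034]))
E
```

```text
t: 55.5
ee_pos: [0.3958, -0.2107, 0.0354]
tcp_rot: [180.0, 0.0, -39.4]
contact_force: [-0.1, -0.3, -2.2]
width: 0.0499
55.5 [ 0.3958 -0.2107  0.0354] [179.99   0.   -39.38] [-0.1 -0.3 -2.2] 0.0499
[ 8.69 10.5   0.14]
```

```bash
python3 -m crank '[[2,2.4,0,-8],[4,4.8,0,-16],[6,7.2,0,-24],[8,9.6,0,-32],[8.6,10.4,0,-33.9],[8.6,10.4,0,-33.9],[8.6,10.4,0,-33.9],[8.6,10.4,0,-33.9]]'
python3 - <<'E'
from h import *
st();print(togo([.3963,-.347,.0105]));snap("19")
crop("top19","d4",360,190,120,140,5)
crop("side19","d5",300,100,200,150,4)
E
```

```text
t: 56.3
ee_pos: [0.3962, -0.3426, 0.0353]
tcp_rot: [-180.0, 0.0, -5.8]
contact_force: [0.8, -0.6, -1.9]
width: 0.0498
56.3 [ 0.3962 -0.3426  0.0353] [-1.7996e+02  3.0000e-02 -5.7600e+00] [ 0.8 -0.6 -1.9] 0.0498
[0.06 0.44 2.48]
```

View pics/d4.png

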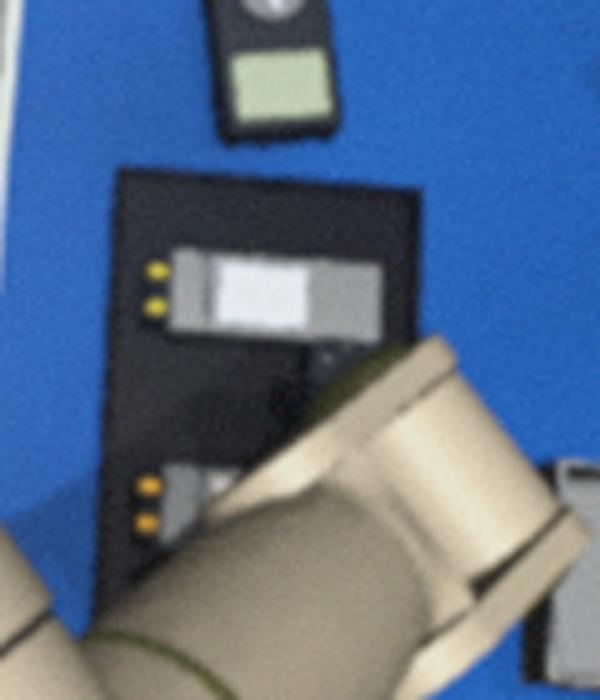

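View pics/d5.png

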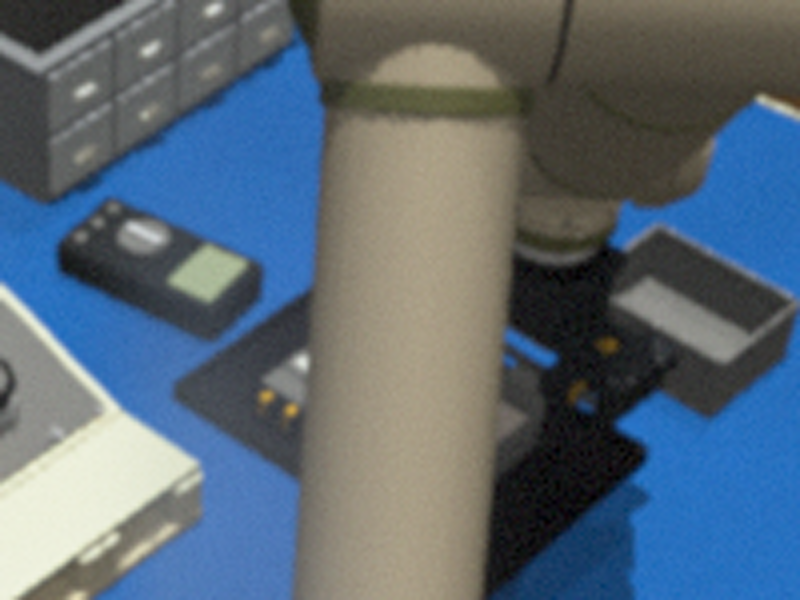

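```bash
python3 -m crank '[[0,0.2,0.5,0],[0,0.4,1,-1.5],[0,0.4,1.5,-1.5],[0,0.4,1.9,-1.5],[0,0.4,2.2,-1.5],[0,0.4,2.4,-1.5],[0,0.4,2.45,-1.5],[0,0.4,2.45,-1.5]]'
python3 -m crank '[[0,0,0,0],[0,0,0,0],[0,0,0,0],[0,0,0,0],[0,0,0,0],[0,0,0,0],[0,0,0,0],[0,0,0,0]]' 6.6
python3 -m crank '[[0,0,-1,0],[0,0,-3,0],[0,0,-6,0],[0,0,-9,0],[0,-2,-13,0],[0,-7,-15,0],[0,-12,-15,0],[0,-17,-15,0]]'
python3 -m crank '[[0,-4,0,0],[0,-8,0,0],[0,-12,0,0],[0,-16,0,0],[0,-20,0,0],[0,-24,0,0],[0,-26,0,0],[0,-26,0,0]]'
python3 - <<'E'
from h import *
st();snap("20")
crop("top20","d4",360,190,120,140,5)
E
```

```text
t: 57.2
ee_pos: [0.3959, -0.3477, 0.011]
tcp_rot: [180.0, -0.0, -4.3]
contact_force: [-0.1, -0.5, -2.0]
width: 0.0498
t: 58.0
ee_pos: [0.3959, -0.3477, 0.011]
tcp_rot: [180.0, -0.0, -4.3]
contact_force: [0.0, 0.0, -1.0]
width: 0.0662
t: 58.8
ee_pos: [0.4081, -0.1803, 0.1623]
tcp_rot: [179.9, -0.1, -4.3]
contact_force: [1.6, 0.1, -0.5]
width: 0.066
t: 59.6
ee_pos: [0.4273, 0.0794, 0.1616]
tcp_rot: [-180.0, -0.0, -4.1]
contact_force: [0.1, 0.0, -0.1]
width: 0.0659
59.6 [0.4273 0.0794 0.1616] [-1.7999e+02 -4.0000e-02 -4.0600e+00] [ 0.1  0.  -0.1] 0.0659
```

View pics/top20.png

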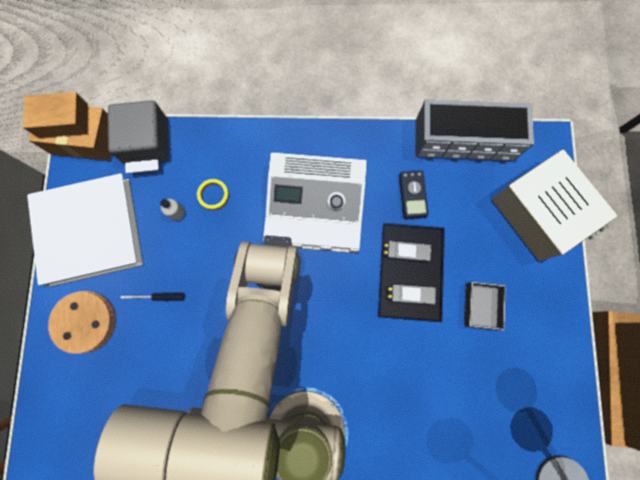

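View pics/d4.png

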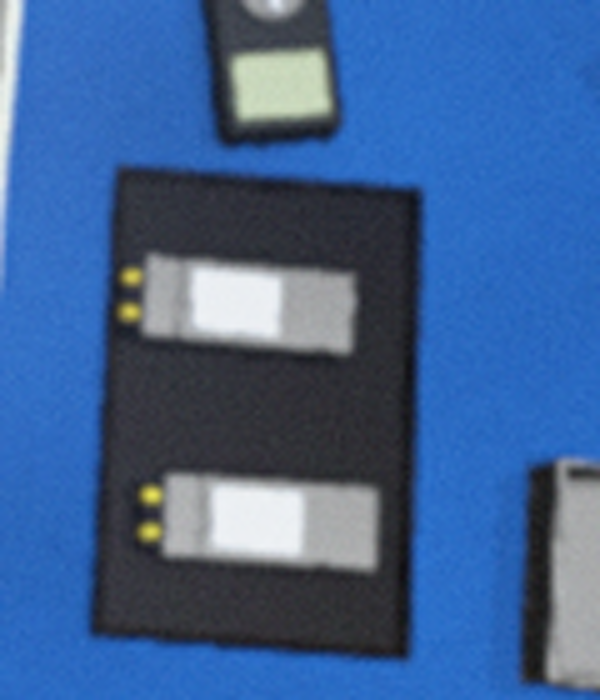

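View pics/side20.png

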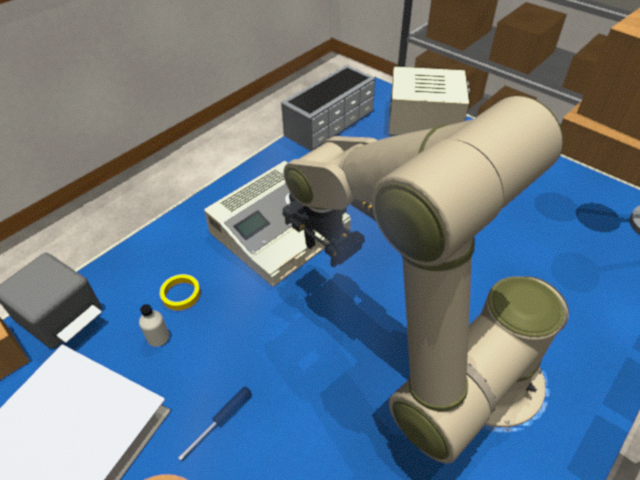

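```bash
python3 - <<'E'
from h import *
ds=[viewer.grab_frame("top")[1] for _ in range(10)]
d=np.median(ds,axis=0)
def pts(c0,c1):
    a=full(c0,360,190,5);b=full(c1,360,190,5);P=[]
    for v in range(int(np.ceil(a[1])),int(b[1])+1):
        for u in range(int(np.ceil(a[0])),int(b[0])+1):
            if d[v,u]>0:
                o,r=ray("top",u,v);P.append(o+r*d[v,u])
    return np.array(P)
for nm,c0,c1 in(("far front",(155,272),(185,335)),("far mid",(200,280),(270,330)),("far rear",(300,285),(340,340)),("near front",(175,490),(200,545)),("near rear",(320,500),(365,555)),("floor",(180,385),(360,440))):
    P=pts(c0,c1);print(nm,np.median(P,0).round(4),P[:,2].std().round(4),len(P))
C=[(146,257),(357,273),(143,334),(353,352)]
W=np.array([onz("top",*full(c,360,190,5),.033) for c in C]);print(W.round(4),np.linalg.norm(W[0]-W[1]),np.linalg.norm(W[2]-W[3]))
print(onz("top",*full((131,277),360,190,5),.029),onz("top",*full((129,312),360,190,5),.029))
T=np.array([onz("top",*full(c,360,190,5),.016) for c in ((121,170),(421,188),(93,633),(409,657))]);print(T.round(4))
E
```

```text
far front [ 0.5279 -0.2565  0.0329] 0.0011 78
far mid [ 0.5269 -0.2958  0.0335] 0.001 140
far rear [ 0.5231 -0.3467  0.033 ] 0.0012 88
near front [ 0.3981 -0.2648  0.0331] 0.001 55
near rear [ 0.3938 -0.3568  0.033 ] 0.0009 99
floor [ 0.4654 -0.3211  0.005 ] 0.001 396
[[ 0.5554 -0.2427  0.033 ]
 [ 0.5475 -0.3706  0.033 ]
 [ 0.508  -0.2402  0.033 ]
 [ 0.499  -0.3666  0.033 ]] 0.12812404780319508 0.12670978114238257
[ 0.54365014 -0.23400243  0.029     ] [ 0.5220065  -0.23250056  0.029     ]
[[ 0.6136 -0.2306  0.016 ]
 [ 0.6049 -0.4162  0.016 ]
 [ 0.3296 -0.2104  0.016 ]
 [ 0.3186 -0.3981  0.016 ]]
```

```bash
python3 - <<'E'
from h import *
a=cv2.imread("pics/top0.png").astype(int);b=cv2.imread("pics/top20.png").astype(int)
g=np.abs(cv2.GaussianBlur(a.astype(np.float32),(5,5),0)-cv2.GaussianBlur(b.astype(np.float32),(5,5),0)).max(2)
for n,(u0,v0,u1,v1) in dict(meter=(395,165,435,222),tape=(190,172,235,215),driver=(115,285,190,308),bin=(460,278,512,335),flux=(155,190,190,224),knob=(320,185,352,217)).items(): print(n,g[v0:v1,u0:u1].max().round(1),(g[v0:v1,u0:u1]>25).sum())
st()
crop("top20","e1",255,145,130,115,5)
E
```

```text
meter 5.0 0
tape 4.4 0
driver 4.0 0
bin 107.9 404
flux 4.1 0
knob 4.3 0
60.2 [0.4275 0.0773 0.1609] [-180.      0.     -4.28] [-0.2  0.5  0.6] 0.0663
```

View pics/e1.png

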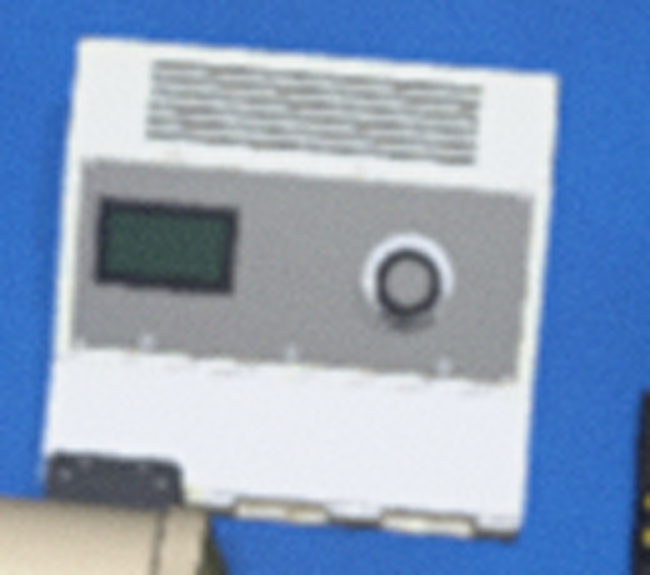

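```bash
python3 - <<'E'
from h import *
b=cv2.GaussianBlur(cv2.imread("pics/top20.png").astype(np.float32),(5,5),0)[278:330,460:512]
for k in (1,6,9,14,18): 
    a=cv2.GaussianBlur(cv2.imread(f"pics/top{k}.png").astype(np.float32),(5,5),0)[278:330,460:512];print(k,np.abs(a-b).max().round(1))
E
```

```text
1 2.8
6 3.1
9 3.6
14 3.2
18 2.9
```

The parts bin hasn't moved: the only difference was the arm's shadow in the first picture. Everything checks out, so I'm handing the job in.

```bash
python3 -c "
from cell import close_job
print(close_job())"
```

```text
the job is handed in; nothing more can be done
None
```

The job is done and handed in at about 60 s of robot time. There were two packs on the bench.

- **Packs in:** Each pack went nose first into its own bay, rightmost and leftmost. I pushed each until it pressed on the end wall with about 30 N, and the pictures showed both fully home.
- **Switch:** I pulled the knob 20 mm to its end stop and let go of it. It stayed out for about 13 s, then I pushed it back to its stop. The last picture shows it exactly as at the start.
- **Packs out:** Both packs lie label up on the tray floor, well apart. Depth readings put each top at about 33 mm, front and rear, so they lie flat and none rests on another.
- **Other things:** The picture comparison shows the meter, tape, driver, parts bin and flux unmoved. The parts bin first looked different only because of the arm's shadow in the first picture.

After I had placed it, the far pack in the tray shifted by roughly 15 mm, probably the expected knock. Its nose is now at or close to the inner wall. It still lies flat inside the tray, so I left it there.

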